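# Centre-punch bracket blanks and box them

## Robot

A 6-joint arm with a two-finger parallel gripper is mounted at the origin on the work surface. World frame = base frame: x ahead of the robot, y to its left, z up, the work surface at z = 0. Lengths are in mm, angles in rad, forces in N, time in s.
With the tool pointing down it reaches from about 350 to 975 mm from the base axis. Payload 7.1 kg.
Tool frame: the origin (TCP) lies at the centre of the arm's flange, where the gripper is bolted on; the fingertips stand 182 mm ahead of it and the grasp point (between the pads) lies 163 mm ahead of it; x points along the fingers, y is the direction in which the jaws open and shut, and the axes are right-handed (so a half turn about x gives the same grasp; the last joint's range is limited). The gripper opens to 88 mm and grips with 3 to 60 N. Pads are 20 mm wide; open, the fingers measure 115 mm over their backs; the gripper's body (75 mm by 178 mm) begins 61 mm behind the grasp point.
Start: joints at [-1.336, 0.423, 1.63, -0, 1.089, -0.019], TCP at [156.947, -604.958, 404.675] pointing down, gripper open.
Joint ranges: [-3, 3], [-0.9, 2.11], [0.09, 2.58], [-1.31, 4.45], [0.11, 2.69], [-2.54, 2.54]. Speed limits (rad/s): [2.39, 2.39, 3.01, 3.14, 3.14, 3.14].

## Interface

Orientations are given as a rotation vector (axis times angle).
In Python, from workcell import readout, viewer, workorder, models gives the robot as it stands. The module is installed in compiled form; this text tells all that it offers.
- The arm moves only by the tool apply_moves, never from a script. Its argument "commands" is a list that holds one entry, the list of rows, each a list of 4 numbers: the shift along the world's x, y, z in m, then the turn about the world's z in rad. A call has 1 to 8 rows; each row is the pose to reach, as a shift and turn from the pose commanded when the call began; what a row does not reach only later rows make up. A row lasts 1/8 s, in which the tool goes at most 62.5 mm and 10.7 degrees, less where a joint would pass 70% of its speed; a pose out of reach is approached as far as the arm can. A call with a gripper value outside its range is refused whole. "gripper" is the finger opening in m, from 0 to 0.0878, set as the call begins (left out, the last holds). The fingers move at their own pace and stop on an object; the grip force is fixed at half the most. Time passes only in rows, so rows that repeat a pose let the fingers close. It gives the time, the measured TCP pose, the force and the opening at its end, in the units of the state.
- readout.get_obs(): the state, without advancing time (a new reading comes with each control period).
- viewer.get_image(name): name is "scene" or "top" or "wrist"; returns a dict with "color" (384x512x3 uint8, red, green, blue), "vertical_fov" (degrees; the focal length in pixels is half the picture's height over the tangent of half this angle, whatever the lens; pixels are square), "cx", "cy" (the principal point, pixels), "D" ([k1, k2, p1, p2, k3] as OpenCV has them; the pictures are not rectified), "rvec" (rotation vector, rad) and "tvec" (3), from world to camera coordinates, as OpenCV has them. Camera axes: x right, y down, z forward; pixel columns grow to the right and rows downward; lengths in mm; the calibration is good to about 2 mm. A picture is of the moment at which its call begins. There is no depth.
- workorder.close_job(): hands the job in, once; it reports no verdict.
Trained networks look in the newest picture that a camera, given by its name, has taken for a name from the list of things; names that differ only in an ending like _2 or _b are one class to them, and where a whole thing is asked for, a point or a joint stands for the part that bears it (a point fixed in the world has none). Each returns a list of dicts, best first, with "conf" (0 to 1); they miss things now and then, are a little off and sometimes report something else, mostly with a low value. They report only what shows in the picture. A call takes as long as a camera call. They do not tell look-alikes from the thing itself.
- models.search_frame(camera, label): "position" ([x, y, z] in mm, in world coordinates, good to about 4 mm: the middle of the surface that is visible of it).
- models.place_of(camera, label): "position" ([x, y, z] in mm, in world coordinates, good to about 4 mm: a listed point, or the origin of a listed thing).
The state is a dict: "t": time; "qpos": joint angles; "qvel": joint speeds; "joint_torque": joint torques, N m; "ee_pos": TCP position; "orientation": TCP orientation; "ft_force": force on the tool from outside, world axes, zero at the start; "moment": the same for the moment, N m; "width": finger opening in mm.
Only numpy, scipy, OpenCV 4.12 (cv2) and the standard library are available. Lean on these libraries where they do the work, as an engineer would, in place of code of your own. Each camera call takes 0.05 s, during which the arm holds its last target.

## Task

Centre-punch every steel bracket blank lying on the cellar bench: take the punch from its wooden block and press it straight down on both square spots of each blank until the spring snaps and the spot stays driven in. When all are punched, stand the punch back in its block, lay the blanks in the open cardboard carton, and last swing the carton's lid shut so that its tab drops behind the rim and holds. Leave the bottle, tin and hammer alone; a blank may get knocked aside while you work.

Things in the scene. Friction and masses are not known exactly. Their poses are not given: they have to be found in the camera images.
- blank1: Bracket blank, steel flat bar 90 x 30 x 8 mm, 0.14 kg, flat on the bench (may be absent). Origin: centre of its underside; x along its length, z up. Grip it across its width. Two drill spots: dark square pads 14 x 14 mm in same-size windows, centred 27 mm from the middle towards its +x (spot a) and -x end (spot b), pad tops 7 mm above the underside (1 mm below the top face).
- spot1a (a joint): How far spot a of blank1 (at its +x end) is driven in, m: 0 = untouched, 0.0025 = punched. It holds until the snapped-home punch presses it with about 14 N, then sinks and stays down by itself; pressing up to 25 N does no harm.
- spot1b (a joint): How far spot b of blank1 (at its -x end) is driven in, m: 0 = untouched, 0.0025 = punched. It holds until the snapped-home punch presses it with about 14 N, then sinks and stays down by itself; pressing up to 25 N does no harm.
- blank2: Bracket blank, steel flat bar 90 x 30 x 8 mm, 0.14 kg, flat on the bench (may be absent). Origin: centre of its underside; x along its length, z up. Grip it across its width. Two drill spots: dark square pads 14 x 14 mm in same-size windows, centred 27 mm from the middle towards its +x (spot a) and -x end (spot b), pad tops 7 mm above the underside (1 mm below the top face).
- spot2a (a joint): How far spot a of blank2 (at its +x end) is driven in, m: 0 = untouched, 0.0025 = punched. It holds until the snapped-home punch presses it with about 14 N, then sinks and stays down by itself; pressing up to 25 N does no harm.
- spot2b (a joint): How far spot b of blank2 (at its -x end) is driven in, m: 0 = untouched, 0.0025 = punched. It holds until the snapped-home punch presses it with about 14 N, then sinks and stays down by itself; pressing up to 25 N does no harm.
- blank3: Bracket blank, steel flat bar 90 x 30 x 8 mm, 0.14 kg, flat on the bench (may be absent). Origin: centre of its underside; x along its length, z up. Grip it across its width. Two drill spots: dark square pads 14 x 14 mm in same-size windows, centred 27 mm from the middle towards its +x (spot a) and -x end (spot b), pad tops 7 mm above the underside (1 mm below the top face).
- spot3a (a joint): How far spot a of blank3 (at its +x end) is driven in, m: 0 = untouched, 0.0025 = punched. It holds until the snapped-home punch presses it with about 14 N, then sinks and stays down by itself; pressing up to 25 N does no harm.
- spot3b (a joint): How far spot b of blank3 (at its -x end) is driven in, m: 0 = untouched, 0.0025 = punched. It holds until the snapped-home punch presses it with about 14 N, then sinks and stays down by itself; pressing up to 25 N does no harm.
- blank4: Bracket blank, steel flat bar 90 x 30 x 8 mm, 0.14 kg, flat on the bench (may be absent). Origin: centre of its underside; x along its length, z up. Grip it across its width. Two drill spots: dark square pads 14 x 14 mm in same-size windows, centred 27 mm from the middle towards its +x (spot a) and -x end (spot b), pad tops 7 mm above the underside (1 mm below the top face).
- spot4a (a joint): How far spot a of blank4 (at its +x end) is driven in, m: 0 = untouched, 0.0025 = punched. It holds until the snapped-home punch presses it with about 14 N, then sinks and stays down by itself; pressing up to 25 N does no harm.
- spot4b (a joint): How far spot b of blank4 (at its -x end) is driven in, m: 0 = untouched, 0.0025 = punched. It holds until the snapped-home punch presses it with about 14 N, then sinks and stays down by itself; pressing up to 25 N does no harm.
- punch: Spring-loaded centre punch, steel, 120 mm long, 14 mm diameter, 0.1 kg, standing tip down in its block. Origin: where its point is when the spring is relaxed; z up along it. A collar (30 mm diameter, 48 to 54 mm above the point) rests on the block's top. Grip the 14 mm shaft above the collar, best about 80 mm above the point, firmly (about 80 N).
- plunger (a joint): Travel of the punch's sprung point (8 mm diameter, lowest 12 mm of the punch) into its body, m: 0 = relaxed, 0.010 = fully in; springs back when lifted. Pushing it takes 3 N at first, 6 N at 5 mm, 11 to 13 N at about 7 mm, where the spring snaps and the force drops; it is home at 10 mm, and only then does the push reach the spot.
- block: Fixed softwood block 60 x 60 x 55 mm high, with a square hole 19 x 19 mm right through at its centre where the punch stands: hanging on its collar, tip 7 mm above the bench. Origin: centre of its underside, z up.
- carton: Fixed cardboard carton, open on top, 210 (its x) x 150 (its y) x 50 mm high, walls and floor 5 mm. Origin: centre of its underside. Lid hinged on its +y rim; a small lip runs inside the middle of its -y rim, behind which the lid's tab catches.
- lid_hinge (a point): Middle of the lid's hinge line, 73 mm from the carton's centre towards its +y, 51 mm above its underside; the hinge line runs along the carton's x.
- lid_edge (a point): Middle of the lid's free edge (outer face), 148 mm from the hinge line. The lid is a 208 x 148 x 4 mm cardboard panel with a 65 mm wide tab hanging under the middle of this edge.
- lid (a joint): Angle of the lid, rad: 0 = shut flat, 1.57 = upright, 1.6 to 1.9 = open as at the start, 2.0 = its stop. The springy hinge pushes it open (about 0.2 N m near shut); in the last 0.08 rad the tab is forced past the lip, with 4 to 10 N pressed down near the middle of the free edge, and then holds the lid shut.
- beer: Bystander: brown glass beer bottle, 62 mm diameter, 210 mm tall. Origin: centre of its underside.
- tin: Bystander: closed tin, 84 mm diameter, 100 mm tall. Origin: centre of its underside.
- hammer: Bystander: hammer lying down, 260 mm long. Origin: middle of its length, on the bench.
Things that resemble listed ones, but are neither listed nor needed, are in the scene too. Of the things like the punch, leave any that is pink, red or turquoise; of the rest the smaller one is meant.

How it is judged:
By the outcome, as a careful person would: the job done as asked, in the order asked, and still so for the second after the job is handed in, with the robot touching nothing.
Of blank1, blank2, blank3, blank4 only 3 to 4 are there at a start; the rules pass over those that are not, and their reading is None.
At some moment in a run one of blank1, blank2, blank3, blank4 may be knocked a few centimetres aside while the robot is not near it.
It also fails if it takes over 210 s, if anything falls off the work surface, if the arm or the gripper's body presses on something with over 40 N, if the wrist force passes 120 N, or if a joint passes its speed limit or range.

## Working session

There is one attempt and no reset: what is moved stays moved. The work goes in short steps, Python scripts to look and compute and a tool call to move; the robot and the scene stay as the last step left them, time stands still between calls to the robot, and variables do not carry over. Pictures are saved under pics/ and viewed, and the job is handed in when it is done.

Besides the shell and the picture viewer there is one more tool, called after ">>>" as name(argument=value, ...) on one line, values as JSON. apply_moves: Moves the arm, as the interface text tells. Its arguments: {"type":"object","properties":{"commands":{"type":"array","items":{"type":"array","items":{"type":"array","items":{"type":"number"}}}},"gripper":{"type":"number"}},"required":["commands"]}

```bash
mkdir -p pics
cat > h.py <<'E'
import numpy as np, cv2
from workcell import readout, viewer, workorder, models
def K(im):
    h=im['color'].shape[0]; f=h/2/np.tan(np.radians(im['vertical_fov'])/2)
    return np.array([[f,0,im['cx']],[0,f,im['cy']],[0,0,1.]])
def snap(cam,name,scale=1.5):
    im=viewer.get_image(cam); c=cv2.cvtColor(im['color'],cv2.COLOR_RGB2BGR)
    cv2.imwrite(f'pics/{name}_raw.png',c)
    np.savez(f'pics/{name}.npz',**{k:np.array(v) for k,v in im.items()})
    cv2.imwrite(f'pics/{name}.png',cv2.resize(c,None,fx=scale,fy=scale,interpolation=cv2.INTER_CUBIC)); return im
def load(name):
    d=np.load(f'pics/{name}.npz'); return {k:(d[k] if d[k].shape else d[k].item()) for k in d}
def pix2w(im,uv,z):
    """raw (unscaled) pixels -> world at height z"""
    uv=np.array(uv,float).reshape(-1,1,2)
    n=cv2.undistortPoints(uv,K(im),np.array(im['D'],float)).reshape(-1,2)
    R=cv2.Rodrigues(np.array(im['rvec'],float))[0]; t=np.array(im['tvec'],float).reshape(3)
    c=-R.T@t; d=np.c_[n,np.ones(len(n))]@R
    s=(z-c[2])/d[:,2]; return c+d*s[:,None]
def w2pix(im,P):
    return cv2.projectPoints(np.array(P,float).reshape(-1,1,3),np.array(im['rvec'],float),np.array(im['tvec'],float),K(im),np.array(im['D'],float))[0].reshape(-1,2)
def st():
    o=readout.get_obs(); print('t',round(o['t'],2),'ee',np.round(o['ee_pos'],1),'ori',np.round(o['orientation'],3),'F',np.round(o['ft_force'],1),'w',round(o['width'],1),'q',np.round(o['qpos'],2)); return o
E
python3 - <<'E'
from h import *
st()
for c in ['scene','top','wrist']: snap(c,c+'0')
for l in ['blank1','punch','block','carton','lid_hinge','lid_edge','beer','tin','hammer']:
  for c in ['scene','top']:
    print(l,c,[(np.round(d['position']).tolist(),round(d['conf'],2)) for d in models.place_of(c,l)])
st()
E
```

```text
t 0.0 ee [ 156.9 -604.7  403.9] ori [ 2.087  0.268 -2.087] F [ 0.9 -0.1  0.2] w 88.1 q [-1.34  0.42  1.63 -0.    1.09 -0.02]
blank1 scene [([467.0, -272.0, 1.0], 0.78), ([458.0, -98.0, 0.0], 0.73), ([602.0, -297.0, -2.0], 0.64), ([569.0, -113.0, 7.0], 0.58)]
blank1 top [([570.0, -114.0, 4.0], 0.75), ([465.0, -279.0, -5.0], 0.62), ([454.0, -100.0, 2.0], 0.56)]
punch scene [([565.0, 48.0, -2.0], 0.81), ([348.0, 27.0, -2.0], 0.7), ([355.0, -80.0, -0.0], 0.56), ([568.0, -115.0, 1.0], 0.55), ([558.0, -19.0, 1.0], 0.49), ([476.0, 13.0, 10.0], 0.48)]
punch top [([471.0, 13.0, 10.0], 0.64), ([355.0, -84.0, 3.0], 0.59), ([554.0, -20.0, -1.0], 0.55), ([567.0, 53.0, -2.0], 0.51), ([348.0, 32.0, -0.0], 0.41)]
block scene [([474.0, 8.0, 2.0], 0.7)]
block top [([476.0, 12.0, -3.0], 0.75)]
carton scene [([475.0, 207.0, -0.0], 0.58)]
carton top [([475.0, 210.0, 1.0], 0.55)]
lid_hinge scene [([479.0, 282.0, 49.0], 0.68)]
lid_hinge top [([486.0, 280.0, 50.0], 0.76)]
lid_edge scene [([485.0, 330.0, 189.0], 0.71), ([476.0, 13.0, 8.0], 0.64)]
lid_edge top [([492.0, 329.0, 191.0], 0.58)]
beer scene [([653.0, -437.0, -3.0], 0.94)]
beer top [([646.0, -433.0, -1.0], 0.96), ([777.0, 159.0, 2.0], 0.21)]
tin scene [([776.0, 160.0, 2.0], 0.57)]
tin top [([776.0, 162.0, -1.0], 0.55)]
hammer scene [([798.0, -105.0, -1.0], 0.57)]
hammer top [([796.0, -106.0, -3.0], 0.76)]
t 1.05 ee [ 156.9 -605.   404.7] ori [ 2.086  0.266 -2.086] F [0.3 1.1 0.4] w 87.7 q [-1.34  0.42  1.63 -0.    1.09 -0.02]
```

View pics/top0.png

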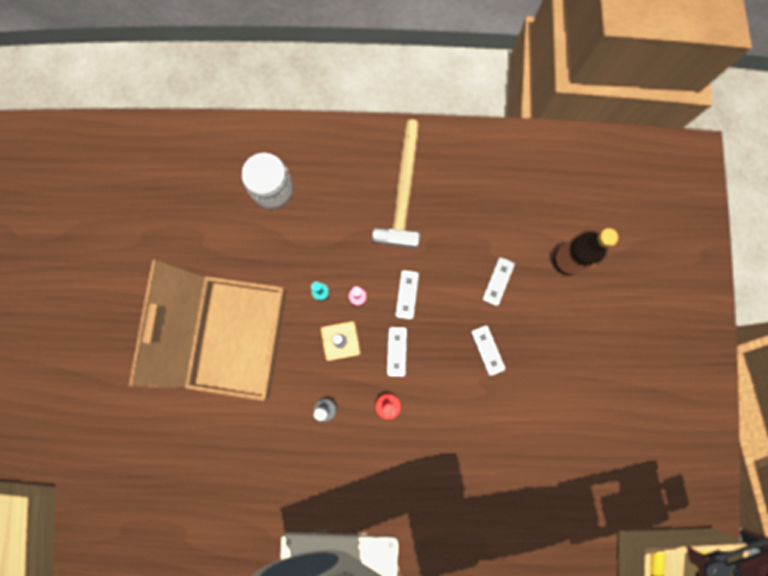

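View pics/scene0.png

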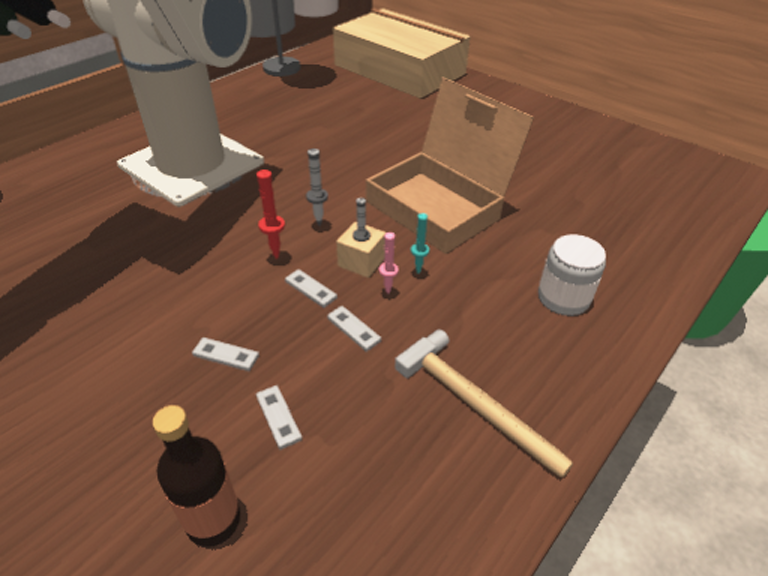

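Four blanks lie at about (570,-114), (455,-99), (466,-275) and (602,-297). The punch is the grey one in the block, at about (474,11). I'll take the arm over the blanks.

>>> apply_moves(commands=[[[0.043,0.052,0,0],[0.086,0.104,0,0],[0.129,0.156,0,0],[0.172,0.208,0,0],[0.215,0.26,0,0],[0.258,0.312,0,0],[0.3,0.364,0,0],[0.343,0.415,0,0]]])

```text
t: 2.05
ee_pos: [476.4, -217.7, 405.0]
orientation: [2.087, 0.266, -2.085]
ft_force: [0.1, -1.2, 1.2]
width: 88.1
```

>>> apply_moves(commands=[[[0,0,0,0],[0,0,0,0]]])

```text
t: 2.3
ee_pos: [475.3, -219.3, 404.6]
orientation: [2.085, 0.267, -2.086]
ft_force: [0.2, -1.4, -0.4]
width: 88.0
```

Run:
```python
from h import *
o=st(); im=snap('wrist','w1')
R=cv2.Rodrigues(np.array(o['orientation']))[0]; print(R.round(3))
Rc=cv2.Rodrigues(np.array(im['rvec'],float))[0]; print('cam',(-Rc.T@np.array(im['tvec'])).round(1),Rc.round(2),im['vertical_fov'],im['D'])
snap('top','t1')
```

```text
t 2.3 ee [ 475.3 -219.3  404.6] ori [ 2.085  0.267 -2.086] F [ 0.2 -1.4 -0.4] w 88.0 q [-0.46  0.27  1.85 -0.    1.01  0.86]
[[-0.     0.252 -0.968]
 [-0.    -0.968 -0.252]
 [-1.     0.     0.   ]]
cam [ 540.1 -203.8  384.2] [[ 0.25 -0.97 -0.  ]
 [-0.94 -0.24  0.25]
 [-0.24 -0.06 -0.97]] 66.42681624651304 [-0.02952905  0.          0.          0.          0.        ]
```

View pics/w1.png

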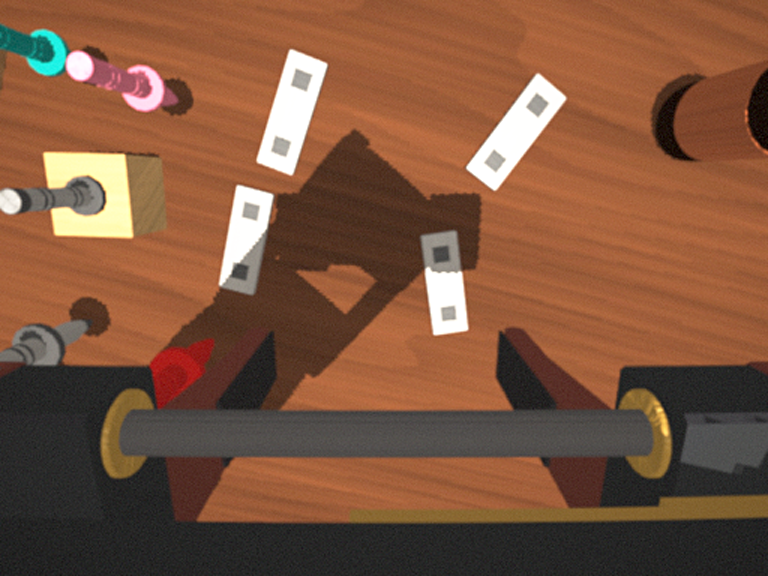

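The wrist picture shows all four blanks. Pads in scaled pixels: A (301,80)/(281,147), B (251,210)/(240,271), C (441,254)/(448,313), D (537,104)/(495,160). Now I'll refine these and locate the block.

```bash
cat >> h.py <<'E'
def refine(im,uv,r=9):
    """centroid of dark pad around raw pixel"""
    g=cv2.cvtColor(np.asarray(im['color']),cv2.COLOR_RGB2GRAY); 
    u,v=np.round(uv).astype(int); x0=u-r;y0=v-r
    p=cv2.resize(g[y0:v+r+1,x0:u+r+1],None,fx=6,fy=6,interpolation=cv2.INTER_CUBIC)
    th=cv2.adaptiveThreshold(p,255,cv2.ADAPTIVE_THRESH_MEAN_C,cv2.THRESH_BINARY_INV,6*r//2*2+1+20,4)
    th=cv2.morphologyEx(th,cv2.MORPH_OPEN,np.ones((9,9),np.uint8))
    n,l,s,c=cv2.connectedComponentsWithStats(th)
    if n<2: return np.array(uv,float),0
    k=1+np.argmin([np.hypot(*(c[i]-len(p)/2))-0.02*s[i][4]**.5 for i in range(1,n)])
    return np.array([x0,y0])+(c[k]+.5)/6-.5, s[k][4]/36
E
python3 - <<'E'
from h import *
im=load('w1')
G={'A':[(301,80),(281,147)],'B':[(251,210),(240,271)],'C':[(441,254),(448,313)],'D':[(537,104),(495,160)]}
for n,p in G.items():
    q=[refine(im,(np.array(a)+.5)/1.5-.5) for a in p]
    w=pix2w(im,[a for a,_ in q],7)
    d=w[0]-w[1]
    print(n,np.round([a for a,_ in q],1).tolist(),[round(s) for _,s in q],w[:,:2].round(1).tolist(),'mid',w.mean(0)[:2].round(1),'dist',np.linalg.norm(d).round(1),'ang',np.arctan2(d[1],d[0]).round(3))
# block corners top z=55: scaled guesses
c=(np.array([(44,153),(124,152),(133,238),(53,237)])+.5)/1.5-.5
w=pix2w(im,c,55); print(w.round(1),w.mean(0).round(1))
E
```

```text
A [[200.5, 52.9], [186.8, 97.2]] [136, 121] [[596.5, -119.4], [542.8, -113.8]] mid [ 569.7 -116.6] dist 54.0 ang -0.105
B [[166.8, 140.4], [159.3, 180.2]] [108, 141] [[484.7, -99.4], [431.1, -99.1]] mid [457.9 -99.2] dist 53.6 ang -0.006
C [[293.6, 169.2], [298.6, 208.4]] [119, 89] [[489.9, -266.1], [440.2, -287.7]] mid [ 465.  -276.9] dist 54.1 ang 0.411
D [[357.8, 69.6], [329.6, 106.8]] [131, 115] [[626.4, -307.0], [576.2, -287.2]] mid [ 601.3 -297.1] dist 54.0 ang -0.376
[[495.5  42.5  55. ]
 [510.5 -15.6  55. ]
 [449.6 -29.5  55. ]
 [434.9  31.1  55. ]] [472.6   7.1  55. ]
```

>>> apply_moves(commands=[[[-0.009,0.055,0,0],[-0.018,0.11,0,0],[-0.026,0.165,0,0],[-0.035,0.215,0,0],[-0.035,0.215,0,0],[-0.035,0.215,0,0]]])

```text
t: 3.15
ee_pos: [440.4, -5.5, 404.8]
orientation: [2.087, 0.265, -2.086]
ft_force: [0.8, 0.0, 0.6]
width: 87.8
```

Run:
```python
from h import *
o=st(); im=snap('wrist','w2')
```

```text
t 3.15 ee [440.4  -5.5 404.8] ori [ 2.087  0.265 -2.086] F [0.8 0.  0.6] w 87.8 q [-0.04  0.15  2.02 -0.    0.97  1.28]
```

View pics/w2.png

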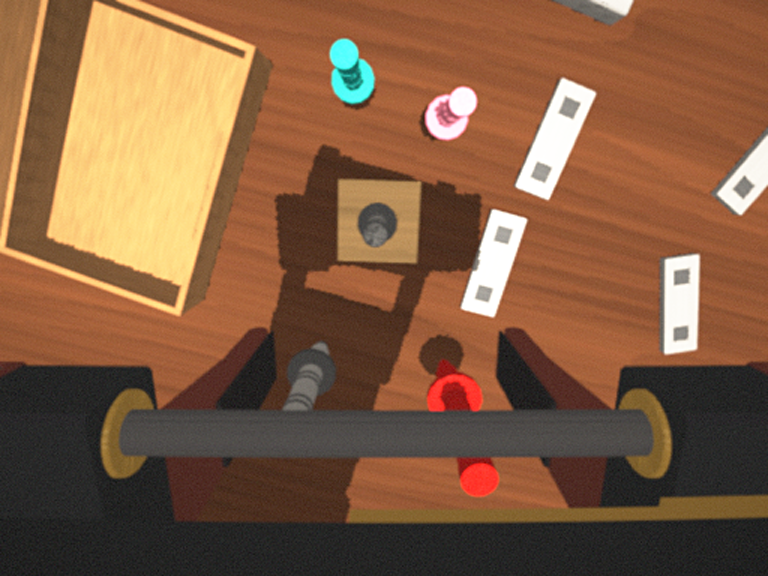

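Run:
```python
from h import *
im=load('w2'); s=lambda a:(np.array(a,float)+.5)/1.5-.5
w=pix2w(im,s([(338,179),(420.5,180.5),(418.5,263.5),(336.5,262)]),55); print(w.round(1),w.mean(0).round(1))
print('collar',pix2w(im,s([(377,221)]),61).round(1)); print('top',pix2w(im,s([(375,234)]),127).round(1))
G={'A':[(569,107),(541,171)],'B':[(503,234),(484,293)],'C':[(682,276),(681,333)]}
for n,p in G.items():
    w=pix2w(im,[refine(im,s(a))[0] for a in p],7); d=w[0]-w[1]
    print(n,w[:,:2].round(1).tolist(),w.mean(0)[:2].round(1),np.linalg.norm(d).round(1),np.arctan2(d[1],d[0]).round(3))
w=pix2w(im,s([(257,47),(181,315),(2,247)]),50);print('carton',w.round(1))
```

```text
[[495.9  43.2  55. ]
 [509.9 -15.2  55. ]
 [450.3 -30.2  55. ]
 [435.8  30.5  55. ]] [473.    7.1  55. ]
collar [[474.1   8.3  61. ]]
top [[472.9   7.9 127. ]]
A [[596.6, -119.6], [542.9, -113.9]] [ 569.8 -116.8] 54.1 -0.105
B [[484.9, -99.5], [430.9, -99.1]] [457.9 -99.3] 53.9 -0.007
C [[490.0, -266.1], [440.5, -287.5]] [ 465.2 -276.8] 54.0 0.408
carton [[569.  118.6  50. ]
 [361.6 142.2  50. ]
 [381.1 288.3  50. ]]
```

>>> apply_moves(commands=[[[0.0326,0.0128,0,0],[0.0326,0.0128,-0.04,0],[0.0326,0.0128,-0.08,0],[0.0326,0.0128,-0.12,0],[0.0326,0.0128,-0.14,0],[0.0326,0.0128,-0.155,0],[0.0326,0.0128,-0.155,0],[0.0326,0.0128,-0.155,0]]])

```text
t: 4.2
ee_pos: [473.4, 7.9, 250.3]
orientation: [2.088, 0.265, -2.085]
ft_force: [0.7, 1.5, 0.2]
width: 87.6
```

Run:
```python
from h import *
o=st(); im=snap('wrist','w3')
```

```text
t 4.2 ee [473.4   7.9 250.3] ori [ 2.088  0.265 -2.085] F [0.7 1.5 0.2] w 87.6 q [-0.01  0.46  2.05 -0.    0.63  1.31]
```

View pics/w3.png

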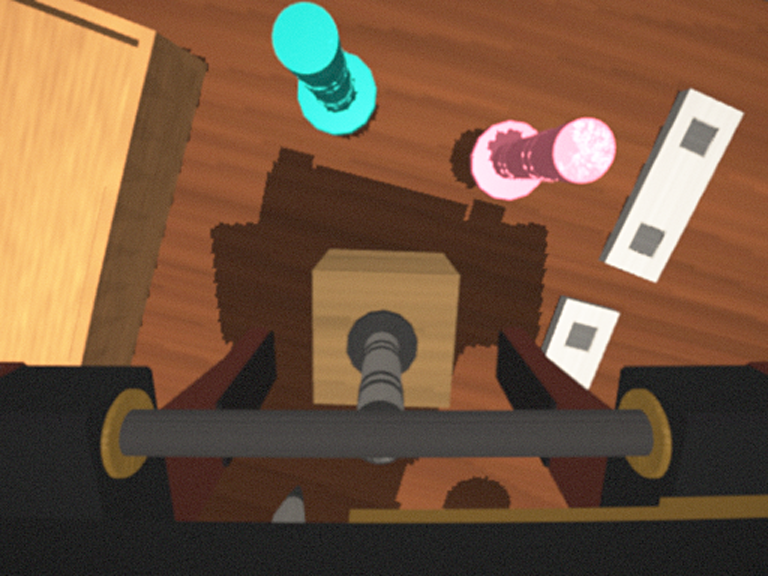

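The punch sits centred between the fingers, with its shaft at about (381,390), so I'll close.

>>> apply_moves(commands=[[[0,0,0,0],[0,0,0,0],[0,0,0,0],[0,0,0,0],[0,0,0,0],[0,0,0,0]]], gripper=0)

```text
t: 5.0
ee_pos: [473.0, 8.4, 249.7]
orientation: [2.086, 0.266, -2.086]
ft_force: [-0.7, -0.7, 0.1]
width: 31.4
```

>>> apply_moves(commands=[[[0,0,0.02,0],[0,0,0.045,0],[0,0,0.07,0],[0,0,0.1,0],[0,0,0.1,0]]])

```text
t: 5.62
ee_pos: [473.6, 8.3, 351.3]
orientation: [2.09, 0.266, -2.082]
ft_force: [0.1, -0.6, -0.8]
width: 13.4
```

Run:
```python
from h import *
o=st(); im=snap('wrist','w4'); snap('scene','s4')
```

```text
t 5.62 ee [473.6   8.3 351.3] ori [ 2.09   0.266 -2.082] F [ 0.1 -0.6 -0.8] w 13.4 q [-0.01  0.28  2.    0.    0.86  1.31]
```

View pics/w4.png

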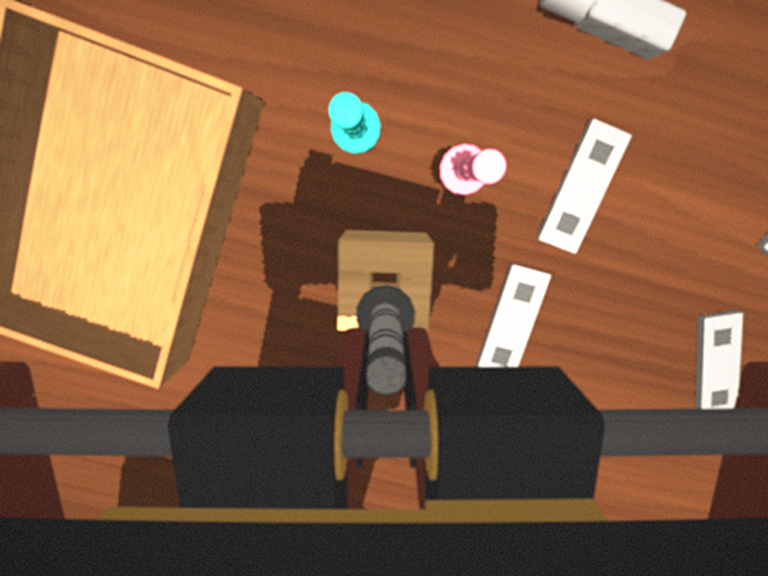

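View pics/s4.png

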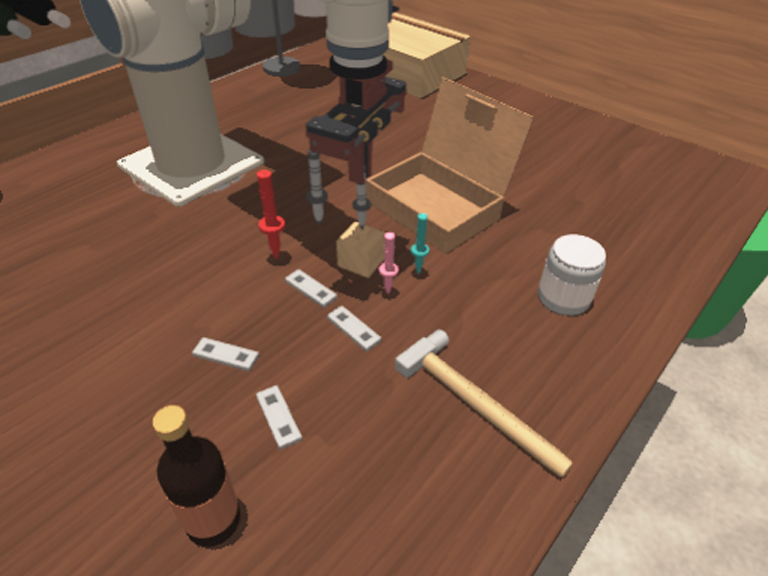

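```bash
python3 - <<'E'
from h import *
im=load('w4'); ee=[473.6,8.3,351.3]
for h in (-180,-190,-200,-210,-220,-230): 
    print(h,((w2pix(im,[[473.3,8.0,351.3+h]])[0]+.5)*1.5-.5).round(1))
for h in (-110,-120,-130,-140,-150,-163): 
    print(h,((w2pix(im,[[473.3,8.0,351.3+h]])[0]+.5)*1.5-.5).round(1))
im=load('s4')
for z in (80,90,100,110,120,130,140,150,160): print(z,((w2pix(im,[[473.3,8.0,z]])[0]+.5)*1.5-.5).round(1))
E
python3 -c "
import cv2
i=cv2.imread('pics/s4_raw.png')[80:190,190:310]
cv2.imwrite('pics/s4c.png',cv2.resize(i,None,fx=5,fy=5,interpolation=cv2.INTER_CUBIC))"
```

```text
-180 [382.6 356.8]
-190 [382.7 347.3]
-200 [382.9 338.8]
-210 [383.  331.1]
-220 [383.1 324.1]
-230 [383.2 317.7]
-110 [380.7 472.2]
-120 [381.1 447.4]
-130 [381.4 426.4]
-140 [381.7 408.4]
-150 [382.  392.9]
-163 [382.3 375.6]
80 [361.1 223.6]
90 [361.  218.7]
100 [360.9 213.7]
110 [360.8 208.6]
120 [360.8 203.4]
130 [360.7 198.2]
140 [360.6 192.8]
150 [360.5 187.4]
160 [360.5 181.9]
```

View pics/s4c.png

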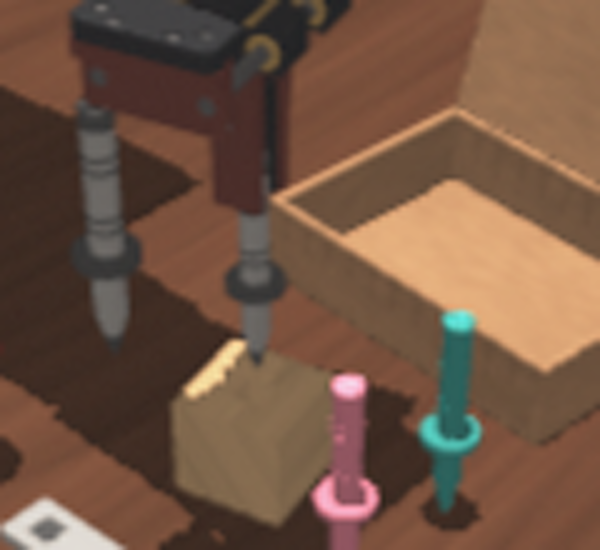

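The grip closed late, so it holds the punch about 118 mm above the point. I'll set it back in the block and re-grip lower.

>>> apply_moves(commands=[[[0,0,-0.02,0],[0,0,-0.04,0],[0,0,-0.055,0],[0,0,-0.06,0],[0,0,-0.06,0]]])

```text
t: 6.35
ee_pos: [472.9, 8.3, 289.2]
orientation: [2.085, 0.266, -2.087]
ft_force: [-0.1, -0.1, -1.2]
width: 13.5
```

>>> apply_moves(commands=[[[0,0,0,0],[0,0,0,0],[0,0,0,0]]], gripper=0.05)

```text
t: 6.72
ee_pos: [473.1, 8.3, 290.1]
orientation: [2.087, 0.266, -2.085]
ft_force: [0.7, 0.3, 0.4]
width: 39.5
```

Run:
```python
from h import *
o=st(); im=snap('wrist','w5')
```

```text
t 6.72 ee [473.1   8.3 290.1] ori [ 2.087  0.266 -2.085] F [0.7 0.3 0.4] w 39.5 q [-0.01  0.39  2.04 -0.    0.72  1.31]
```

View pics/w5.png

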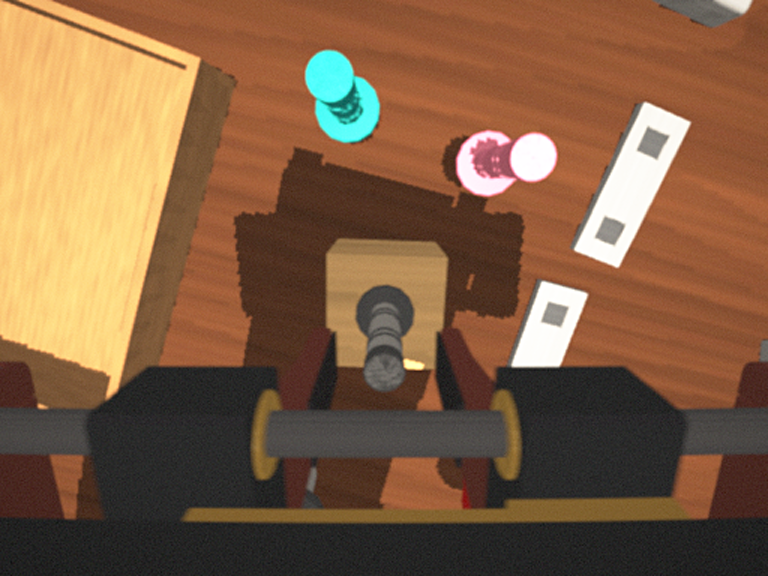

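The punch stands in its block. I'll go down 40 mm, close, and this time wait for the full grip.

>>> apply_moves(commands=[[[0,0,-0.02,0],[0,0,-0.04,0],[0,0,-0.04,0],[0,0,-0.04,0]]])

```text
t: 7.28
ee_pos: [473.2, 8.3, 250.2]
orientation: [2.087, 0.266, -2.086]
ft_force: [-0.5, -0.0, -0.4]
width: 49.9
```

>>> apply_moves(commands=[[[0,0,0,0],[0,0,0,0],[0,0,0,0],[0,0,0,0],[0,0,0,0],[0,0,0,0]]], gripper=0)

```text
t: 8.02
ee_pos: [473.0, 8.4, 249.8]
orientation: [2.086, 0.266, -2.086]
ft_force: [0.2, -0.0, 2.4]
width: 13.6
```

>>> apply_moves(commands=[[[0,0,0.03,0],[0,0,0.08,0],[0,0,0.1,0],[0.006,-0.054,0.1,0],[0.0115,-0.1075,0.09,0],[0.0115,-0.1075,0.05,0],[0.0115,-0.1075,0.03,0],[0.0115,-0.1075,0.03,0]]])

```text
t: 9.02
ee_pos: [483.7, -99.2, 278.2]
orientation: [2.083, 0.267, -2.091]
ft_force: [0.0, 0.6, -1.0]
width: 13.5
```

Run:
```python
from h import *
o=st(); im=snap('wrist','w6'); snap('scene','s6')
i=cv2.imread('pics/w6_raw.png')[180:300,180:340]
cv2.imwrite('pics/w6c.png',cv2.resize(i,None,fx=5,fy=5,interpolation=cv2.INTER_CUBIC))
im=load('s6')
p=w2pix(im,[[484.7,-99.4,7]])[0]; print(p); x,y=p.astype(int)
i=cv2.imread('pics/s6_raw.png')[y-70:y+40,x-60:x+60]; print(x-60,y-70)
cv2.imwrite('pics/s6c.png',cv2.resize(i,None,fx=5,fy=5,interpolation=cv2.INTER_CUBIC))
```

```text
t 9.03 ee [483.7 -99.2 278.2] ori [ 2.083  0.267 -2.091] F [ 0.   0.6 -1. ] w 13.5 q [-0.23  0.43  2.   -0.    0.72  1.09]
[214.24734225 195.48708459]
154 125
```

View pics/w6c.png

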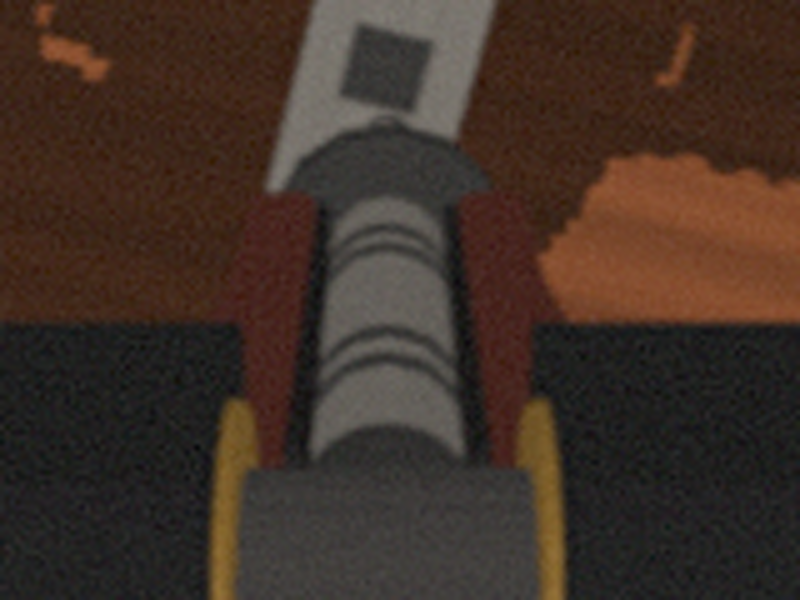

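View pics/s6c.png

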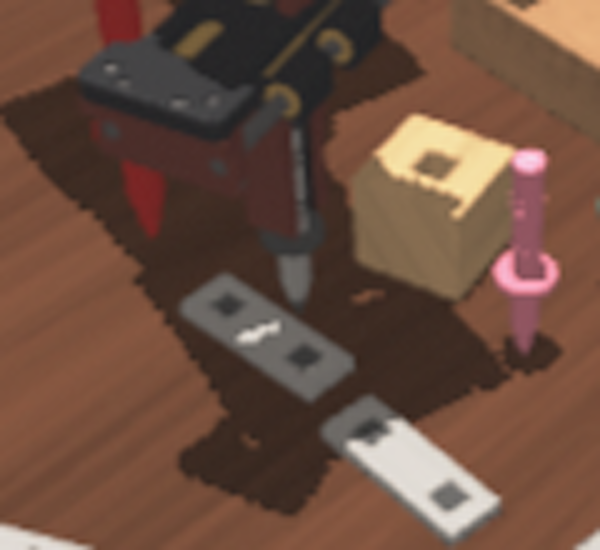

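Run:
```python
from h import *
st()
im=load('w6'); q,s=refine(im,(257.3,193.3),10); print('pad',q,s,pix2w(im,[q],7).round(1))
for z in (30,35,40): print(z,w2pix(im,[[484.3,-99.3,z]]).round(1))
im=load('s6')
for z in (30,35,40): print(z,w2pix(im,[[484.3,-99.3,z]]).round(1))
for g in [(302,356),(228,304)]:
    q,s=refine(im,(154+g[0]/5-.5,125+g[1]/5-.5),6); print(q,s,pix2w(im,[q],7).round(1))
```

```text
t 9.12 ee [484.6 -99.1 279.9] ori [ 2.086  0.266 -2.086] F [ 1.  -0.1 -0.6] w 13.3 q [-0.23  0.43  2.    0.    0.72  1.09]
pad [256.64577571 193.19051211] 220.94444444444446 [[485.3 -99.3   7. ]]
30 [[256.3 201.5]]
35 [[256.3 203.3]]
40 [[256.2 205.1]]
30 [[213.6 188.5]]
35 [[213.4 186.9]]
40 [[213.3 185.4]]
[214.24543107 195.87355979] 23.305555555555557 [[ 485.6 -100.3    7. ]]
[199.20822454 185.88381201] 21.27777777777778 [[ 433.1 -100.3    7. ]]
```

>>> apply_moves(commands=[[[0.0004,0,-0.015,0],[0.0004,0,-0.026,0],[0.0004,0,-0.028,0],[0.0004,0,-0.03,0],[0.0004,0,-0.032,0],[0.0004,0,-0.034,0],[0.0004,0,-0.035,0],[0.0004,0,-0.035,0]]])

```text
t: 10.12
ee_pos: [484.9, -99.2, 244.8]
orientation: [2.086, 0.266, -2.086]
ft_force: [-1.7, 0.4, 4.1]
width: 13.5
```

>>> apply_moves(commands=[[[0,0,-0.001,0],[0,0,-0.002,0],[0,0,-0.002,0]]])

```text
t: 10.5
ee_pos: [485.0, -99.2, 242.9]
orientation: [2.087, 0.266, -2.086]
ft_force: [-1.2, 0.3, 6.6]
width: 13.8
```

>>> apply_moves(commands=[[[0,0,-0.001,0],[0,0,-0.002,0],[0,0,-0.002,0]]])

```text
t: 10.88
ee_pos: [485.0, -99.2, 241.3]
orientation: [2.087, 0.266, -2.086]
ft_force: [-3.2, 0.7, 12.7]
width: 13.7
```

>>> apply_moves(commands=[[[0,0,-0.001,0],[0,0,-0.0015,0],[0,0,-0.0015,0]]])

```text
t: 11.25
ee_pos: [485.0, -99.2, 239.8]
orientation: [2.087, 0.266, -2.086]
ft_force: [-2.9, 1.8, 12.6]
width: 13.7
```

>>> apply_moves(commands=[[[0,0,-0.0005,0],[0,0,-0.001,0],[0,0,-0.001,0]]])

```text
t: 11.62
ee_pos: [484.9, -99.2, 238.5]
orientation: [2.087, 0.266, -2.086]
ft_force: [-2.6, 1.8, 7.2]
width: 13.6
```

>>> apply_moves(commands=[[[0,0,-0.001,0],[0,0,-0.0015,0],[0,0,-0.0015,0]]])

```text
t: 12.0
ee_pos: [484.9, -99.2, 237.0]
orientation: [2.087, 0.266, -2.086]
ft_force: [-1.6, 1.6, 7.0]
width: 13.7
```

>>> apply_moves(commands=[[[0,0,-0.001,0],[0,0,-0.001,0],[0,0,-0.001,0]]])

```text
t: 12.38
ee_pos: [485.0, -99.2, 236.3]
orientation: [2.087, 0.266, -2.086]
ft_force: [-3.0, 1.3, 12.5]
width: 13.8
```

>>> apply_moves(commands=[[[0,0,-0.001,0],[0,0,-0.001,0],[0,0,-0.001,0]]])

```text
t: 12.75
ee_pos: [485.1, -99.2, 235.9]
orientation: [2.087, 0.266, -2.085]
ft_force: [-5.4, 2.0, 20.0]
width: 13.6
```

>>> apply_moves(commands=[[[0,0,-0.0003,0],[0,0,-0.0005,0],[0,0,-0.0005,0]]])

```text
t: 13.12
ee_pos: [485.1, -99.2, 235.7]
orientation: [2.087, 0.266, -2.085]
ft_force: [-5.2, 2.0, 24.0]
width: 13.8
```

>>> apply_moves(commands=[[[0,0,0.02,0],[-0.01,0,0.06,0],[-0.03,0,0.08,0],[-0.0535,0,0.08,0],[-0.0535,0,0.08,0],[-0.0535,0,0.08,0]]])

```text
t: 13.88
ee_pos: [432.2, -99.3, 314.1]
orientation: [2.087, 0.266, -2.085]
ft_force: [0.2, 0.3, -2.1]
width: 13.5
```

Run:
```python
from h import *
o=st(); im=snap('wrist','w7'); snap('scene','s7')
i=cv2.imread('pics/w7_raw.png')[60:300,140:360]
cv2.imwrite('pics/w7c.png',cv2.resize(i,None,fx=3,fy=3,interpolation=cv2.INTER_CUBIC)[:600])
x,y=214,195
i=cv2.imread('pics/s7_raw.png')[y-70:y+40,x-60:x+60]
cv2.imwrite('pics/s7c.png',cv2.resize(i,None,fx=5,fy=5,interpolation=cv2.INTER_CUBIC))
```

```text
t 13.88 ee [432.2 -99.3 314.1] ori [ 2.087  0.266 -2.085] F [ 0.2  0.3 -2.1] w 13.5 q [-0.25  0.31  2.09  0.    0.75  1.06]
```

View pics/w7c.png

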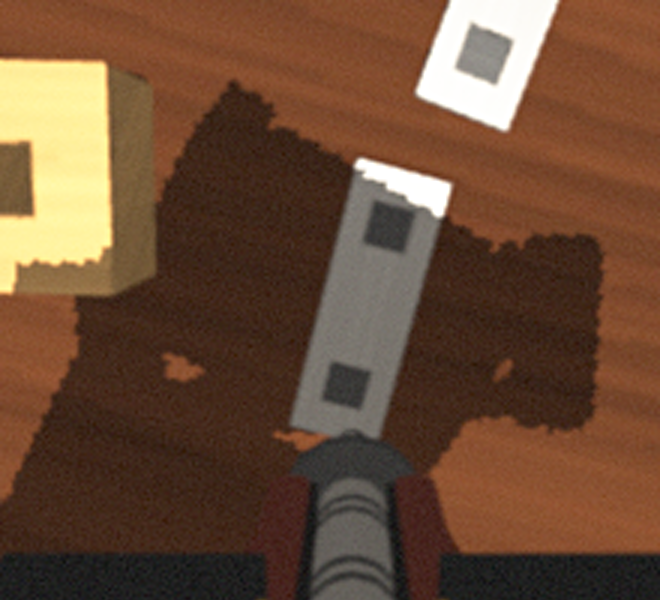

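View pics/s7c.png

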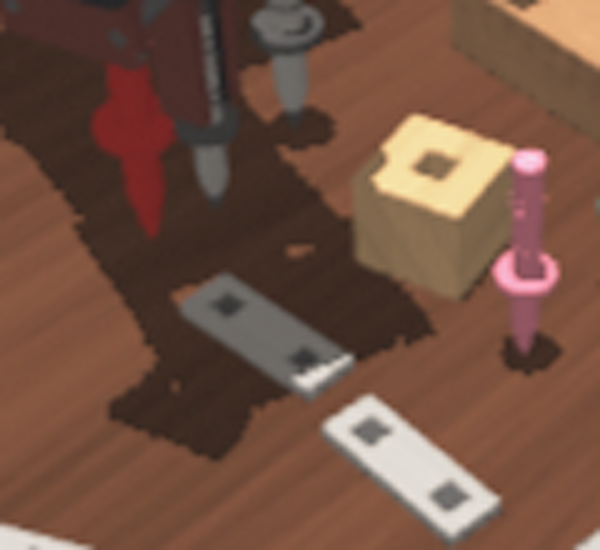

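>>> apply_moves(commands=[[[0.018,-0.056,0,0],[0.036,-0.112,0,0],[0.0578,-0.1668,0,0],[0.0578,-0.1668,-0.02,0],[0.0578,-0.1668,-0.034,0],[0.0578,-0.1668,-0.034,0],[0.0578,-0.1668,-0.034,0]]])

```text
t: 14.85
ee_pos: [489.4, -265.4, 280.4]
orientation: [2.086, 0.267, -2.086]
ft_force: [-0.1, 0.6, -1.2]
width: 13.4
```

Run:
```python
from h import *
o=st(); im=snap('wrist','w8'); snap('scene','s8')
x,y=w2pix(im,[[490,-266,7]])[0]; print(x,y)
i=cv2.imread('pics/w8_raw.png')[140:290,50:340]
cv2.imwrite('pics/w8c.png',cv2.resize(i,None,fx=2.7,fy=2.7,interpolation=cv2.INTER_CUBIC))
x,y=190,205
i=cv2.imread('pics/s8_raw.png')[y-60:y+50,x-80:x+70]
cv2.imwrite('pics/s8c.png',cv2.resize(i,None,fx=5,fy=5,interpolation=cv2.INTER_CUBIC))
```

```text
t 14.85 ee [ 489.4 -265.4  280.4] ori [ 2.086  0.267 -2.086] F [-0.1  0.6 -1.2] w 13.4 q [-0.52  0.5   1.86  0.    0.78  0.8 ]
256.40304557194344 194.78779351128603
```

View pics/w8c.png

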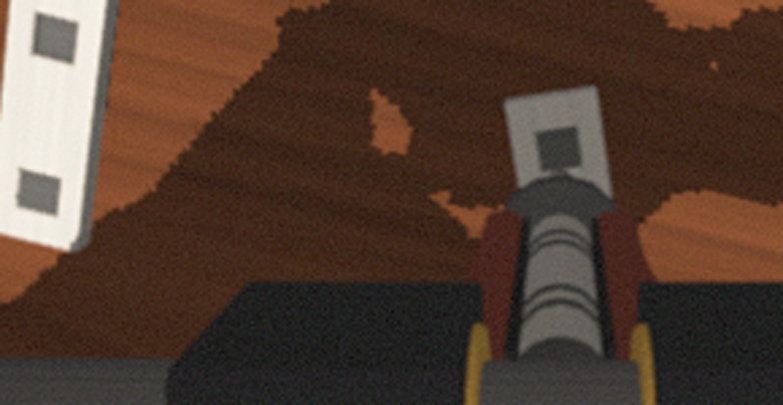

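View pics/s8c.png

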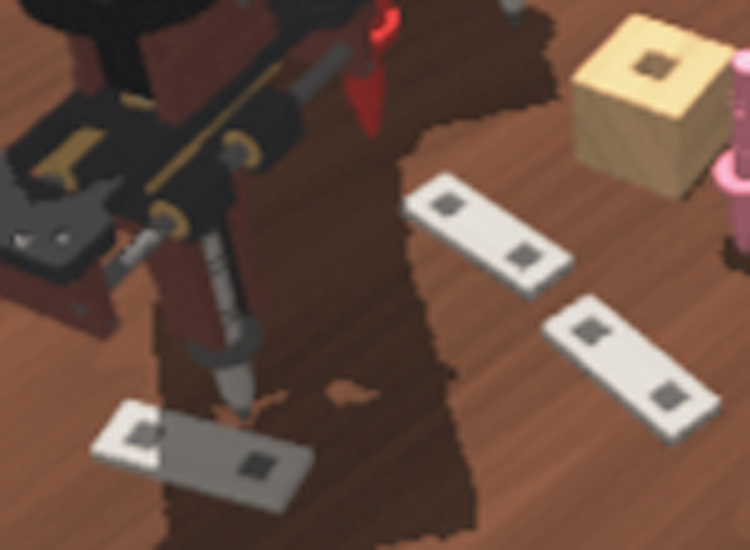

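Run:
```python
import cv2,numpy as np
a=cv2.imread('pics/w8_raw.png')[140:240,45:100]; b=cv2.imread('pics/s8_raw.png')[175:235,180:265]
a=cv2.resize(a,None,fx=6,fy=6,interpolation=cv2.INTER_NEAREST); b=cv2.resize(b,None,fx=5,fy=5,interpolation=cv2.INTER_NEAREST)
o=np.zeros((600,760,3),np.uint8); o[:a.shape[0],:a.shape[1]]=a; o[:b.shape[0],332:332+b.shape[1]]=b[:,:428]
cv2.imwrite('pics/z8.png',o)
```

View pics/z8.png

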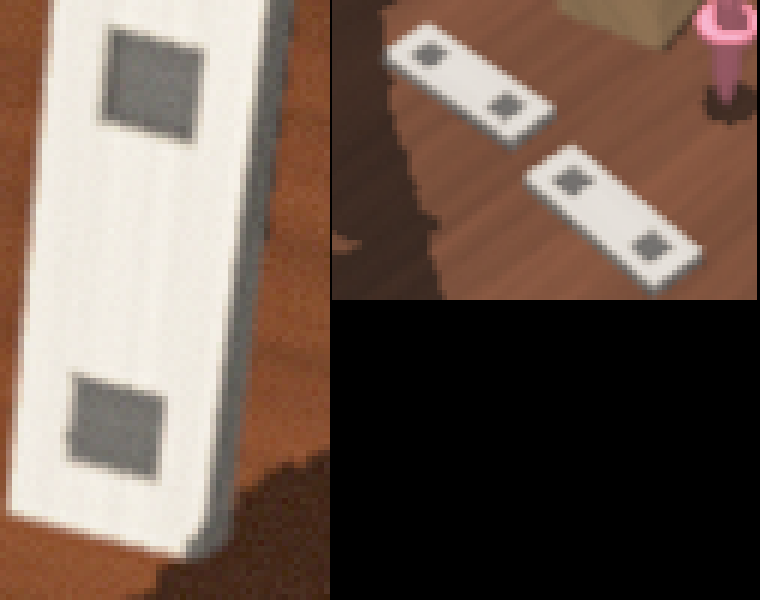

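>>> apply_moves(commands=[[[0.0004,-0.0005,-0.015,0],[0.0004,-0.0005,-0.027,0],[0.0004,-0.0005,-0.029,0],[0.0004,-0.0005,-0.031,0],[0.0004,-0.0005,-0.0325,0],[0.0004,-0.0005,-0.0325,0]]])

```text
t: 15.7
ee_pos: [489.4, -266.4, 247.8]
orientation: [2.086, 0.267, -2.087]
ft_force: [-2.6, 2.0, 2.9]
width: 13.6
```

>>> apply_moves(commands=[[[0,0,-0.001,0],[0,0,-0.002,0],[0,0,-0.003,0],[0,0,-0.003,0]]])

```text
t: 16.2
ee_pos: [489.6, -266.5, 244.8]
orientation: [2.086, 0.266, -2.086]
ft_force: [-2.8, 1.0, 4.5]
width: 13.6
```

>>> apply_moves(commands=[[[0,0,-0.001,0],[0,0,-0.002,0],[0,0,-0.002,0]]])

```text
t: 16.58
ee_pos: [489.7, -266.5, 243.0]
orientation: [2.086, 0.266, -2.086]
ft_force: [-3.5, 1.5, 7.8]
width: 13.7
```

>>> apply_moves(commands=[[[0,0,-0.001,0],[0,0,-0.002,0],[0,0,-0.002,0]]])

```text
t: 16.95
ee_pos: [489.7, -266.5, 241.4]
orientation: [2.087, 0.266, -2.086]
ft_force: [-4.4, 2.1, 11.6]
width: 13.6
```

>>> apply_moves(commands=[[[0,0,-0.0007,0],[0,0,-0.0007,0]]])

```text
t: 17.2
ee_pos: [489.7, -266.6, 240.7]
orientation: [2.087, 0.266, -2.086]
ft_force: [-3.8, 2.2, 12.6]
width: 13.8
```

>>> apply_moves(commands=[[[0,0,-0.0007,0],[0,0,-0.0007,0]]])

```text
t: 17.45
ee_pos: [489.7, -266.5, 240.1]
orientation: [2.087, 0.266, -2.085]
ft_force: [-3.1, 2.6, 12.1]
width: 13.5
```

>>> apply_moves(commands=[[[0,0,-0.0007,0],[0,0,-0.0007,0]]])

```text
t: 17.7
ee_pos: [489.7, -266.5, 239.0]
orientation: [2.087, 0.266, -2.086]
ft_force: [-2.7, 1.1, 6.4]
width: 13.5
```

>>> apply_moves(commands=[[[0,0,-0.0007,0],[0,0,-0.0007,0]]])

```text
t: 17.95
ee_pos: [489.7, -266.5, 238.2]
orientation: [2.086, 0.266, -2.086]
ft_force: [-2.7, 1.3, 7.2]
width: 13.5
```

>>> apply_moves(commands=[[[0,0,-0.0007,0],[0,0,-0.0007,0]]])

```text
t: 18.2
ee_pos: [489.7, -266.5, 237.5]
orientation: [2.086, 0.266, -2.086]
ft_force: [-2.8, 1.2, 7.5]
width: 13.1
```

>>> apply_moves(commands=[[[0,0,-0.0007,0],[0,0,-0.0007,0]]])

```text
t: 18.45
ee_pos: [489.7, -266.5, 236.8]
orientation: [2.086, 0.266, -2.086]
ft_force: [-2.9, 2.2, 8.3]
width: 13.8
```

>>> apply_moves(commands=[[[0,0,-0.0007,0],[0,0,-0.0007,0]]])

```text
t: 18.7
ee_pos: [489.7, -266.5, 236.4]
orientation: [2.086, 0.266, -2.086]
ft_force: [-3.9, 0.7, 11.1]
width: 13.7
```

>>> apply_moves(commands=[[[0,0,-0.0005,0],[0,0,-0.0005,0]]])

```text
t: 18.95
ee_pos: [489.7, -266.5, 236.2]
orientation: [2.087, 0.266, -2.086]
ft_force: [-3.8, 3.1, 13.1]
width: 13.9
```

>>> apply_moves(commands=[[[0,0,-0.0005,0],[0,0,-0.0005,0]]])

```text
t: 19.2
ee_pos: [489.8, -266.6, 236.0]
orientation: [2.087, 0.266, -2.085]
ft_force: [-5.1, 2.2, 18.1]
width: 13.7
```

>>> apply_moves(commands=[[[0,0,-0.0005,0],[0,0,-0.0005,0],[0,0,-0.0005,0],[0,0,-0.0005,0]]])

```text
t: 19.7
ee_pos: [489.8, -266.6, 235.9]
orientation: [2.087, 0.266, -2.085]
ft_force: [-5.2, 3.2, 21.5]
width: 13.7
```

>>> apply_moves(commands=[[[0,0,0.01,0],[0,0,0.025,0],[0,0,0.025,0],[0,0,0.0155,0],[0,0,0.0134,0],[0,0,0.0134,0]]])

```text
t: 20.45
ee_pos: [489.4, -266.3, 247.0]
orientation: [2.085, 0.267, -2.088]
ft_force: [-1.1, 1.1, -0.6]
width: 13.8
```

>>> apply_moves(commands=[[[0,0,-0.0013,0],[0,0,-0.0013,0],[0,0,-0.0013,0]]])

```text
t: 20.82
ee_pos: [489.4, -266.4, 246.4]
orientation: [2.086, 0.267, -2.087]
ft_force: [-2.4, 1.1, 1.5]
width: 13.3
```

>>> apply_moves(commands=[[[0,0,-0.0013,0],[0,0,-0.0013,0],[0,0,-0.0013,0]]])

```text
t: 21.2
ee_pos: [489.5, -266.4, 245.1]
orientation: [2.086, 0.266, -2.086]
ft_force: [-1.9, 1.6, 2.5]
width: 13.5
```

>>> apply_moves(commands=[[[0,0,0.025,0],[-0.025,-0.0105,0.025,0],[-0.0488,-0.0213,0.025,0],[-0.0488,-0.0213,0.025,0],[-0.0488,-0.0213,0.008,0],[-0.0488,-0.0213,0.0045,0],[-0.0488,-0.0213,0.0026,0],[-0.0488,-0.0213,0.0026,0]]])

```text
t: 22.2
ee_pos: [441.2, -287.6, 247.6]
orientation: [2.086, 0.267, -2.086]
ft_force: [0.4, 0.6, 4.1]
width: 13.5
```

>>> apply_moves(commands=[[[0,0,-0.0013,0],[0,0,-0.0026,0],[0,0,-0.0026,0],[0,0,-0.0026,0]]])

```text
t: 22.7
ee_pos: [440.9, -287.7, 245.2]
orientation: [2.087, 0.266, -2.086]
ft_force: [1.1, 2.5, 4.1]
width: 13.5
```

Contact heights confirm that the first C spot is driven in and that the punch has not slipped: an unpunched pad meets the point about 2.5 mm higher. I'll press this spot with the same profile.

>>> apply_moves(commands=[[[0,0,-0.002,0],[0,0,-0.004,0],[0,0,-0.005,0],[0,0,-0.006,0],[0,0,-0.007,0],[0,0,-0.008,0],[0,0,-0.009,0],[0,0,-0.009,0]]])

```text
t: 23.7
ee_pos: [440.9, -287.7, 236.4]
orientation: [2.087, 0.266, -2.086]
ft_force: [0.7, 3.4, 9.6]
width: 13.5
```

>>> apply_moves(commands=[[[0,0,-0.0008,0],[0,0,-0.0015,0],[0,0,-0.0015,0]]])

```text
t: 24.08
ee_pos: [441.1, -287.8, 236.0]
orientation: [2.087, 0.266, -2.085]
ft_force: [-0.9, 4.5, 20.4]
width: 14.0
```

>>> apply_moves(commands=[[[0,0,0.02,0],[0,0,0.045,0],[0.045,0,0.045,0],[0.09,0,0.045,0],[0.1358,0.0004,0.045,0],[0.1358,0.0004,0.045,0],[0.1358,0.0004,0.045,0]]])

```text
t: 24.95
ee_pos: [575.5, -287.1, 278.4]
orientation: [2.084, 0.268, -2.089]
ft_force: [0.6, 1.3, -0.7]
width: 13.8
```

```bash
cat >> h.py <<'E'
def hover(name,targets):
    o=st(); im=snap('wrist',name)
    for t in targets:
        p=w2pix(im,[[t[0],t[1],7]])[0]; q,s=refine(im,p,10); print(t,'px',p.round(1),'seen',q.round(1),round(s),pix2w(im,[q],7)[0].round(1))
    x,y=w2pix(im,[[targets[0][0],targets[0][1],7]])[0].astype(int)
    i=cv2.imread(f'pics/{name}_raw.png')[max(0,y-110):y+60,max(0,x-100):x+100]
    cv2.imwrite(f'pics/{name}c.png',cv2.resize(i,None,fx=3,fy=3,interpolation=cv2.INTER_CUBIC))
E
python3 - <<'E'
from h import *
hover('w9',[(576.2,-287.2),(626.4,-307.0)])
E
```

```text
t 24.95 ee [ 575.5 -287.1  278.4] ori [ 2.084  0.268 -2.089] F [ 0.6  1.3 -0.7] w 13.8 q [-0.48  0.6   1.66 -0.    0.88  0.84]
(576.2, -287.2) px [256.3 194.5] seen [255.9 194.5] 240 [ 576.1 -286.9    7. ]
(626.4, -307.0) px [293.8 144.7] seen [291.8 146.9] 180 [ 624.2 -305.9    7. ]
```

View pics/w9c.png

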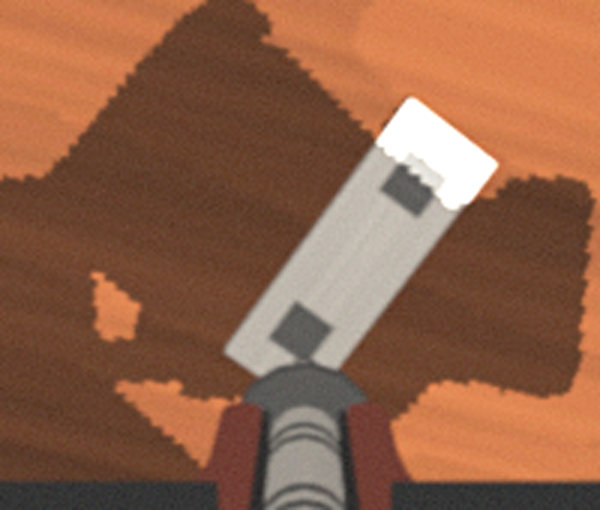

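>>> apply_moves(commands=[[[0,0,-0.015,0],[0,0,-0.028,0],[0,0,-0.03,0],[0,0,-0.032,0],[0,0,-0.0335,0],[0,0,-0.0345,0],[0,0,-0.0345,0]]])

```text
t: 25.88
ee_pos: [576.4, -287.3, 245.2]
orientation: [2.086, 0.266, -2.087]
ft_force: [-3.7, 0.9, 5.0]
width: 13.8
```

>>> apply_moves(commands=[[[0,0,-0.002,0],[0,0,-0.004,0],[0,0,-0.005,0],[0,0,-0.006,0],[0,0,-0.007,0],[0,0,-0.008,0],[0,0,-0.009,0],[0,0,-0.009,0]]])

```text
t: 26.88
ee_pos: [576.8, -287.4, 236.8]
orientation: [2.087, 0.266, -2.085]
ft_force: [-4.1, 1.8, 8.0]
width: 13.8
```

>>> apply_moves(commands=[[[0,0,-0.0008,0],[0,0,-0.0015,0],[0,0,-0.0015,0]]])

```text
t: 27.25
ee_pos: [576.8, -287.5, 236.2]
orientation: [2.087, 0.266, -2.085]
ft_force: [-6.3, 3.4, 15.7]
width: 13.5
```

>>> apply_moves(commands=[[[0,0,-0.0004,0],[0,0,-0.0007,0],[0,0,-0.0007,0]]])

```text
t: 27.62
ee_pos: [576.9, -287.5, 236.0]
orientation: [2.087, 0.265, -2.085]
ft_force: [-8.0, 3.3, 20.3]
width: 13.3
```

>>> apply_moves(commands=[[[0,0,0.02,0],[0,0,0.035,0],[0.025,-0.01,0.035,0],[0.05,-0.0196,0.035,0],[0.05,-0.0196,0.035,0],[0.05,-0.0196,0.015,0],[0.05,-0.0196,0.0112,0],[0.05,-0.0196,0.0112,0]]])

```text
t: 28.62
ee_pos: [625.5, -306.4, 244.3]
orientation: [2.084, 0.268, -2.09]
ft_force: [-2.4, 1.4, 5.5]
width: 13.2
```

>>> apply_moves(commands=[[[0,0,-0.002,0],[0,0,-0.004,0],[0,0,-0.005,0],[0,0,-0.006,0],[0,0,-0.007,0],[0,0,-0.008,0],[0,0,-0.009,0],[0,0,-0.009,0]]])

```text
t: 29.62
ee_pos: [625.5, -306.4, 236.5]
orientation: [2.085, 0.268, -2.089]
ft_force: [-3.7, 2.6, 9.7]
width: 13.8
```

>>> apply_moves(commands=[[[0,0,-0.001,0],[0,0,-0.0019,0],[0,0,-0.0019,0]]])

```text
t: 30.0
ee_pos: [625.7, -306.5, 236.0]
orientation: [2.085, 0.268, -2.089]
ft_force: [-6.8, 3.8, 20.1]
width: 13.5
```

>>> apply_moves(commands=[[[0,0,0.02,0],[0,0,0.06,0],[-0.01,0.06,0.06,0],[-0.02,0.12,0.06,0],[-0.0292,0.1868,0.06,0],[-0.0292,0.1868,0.0454,0],[-0.0292,0.1868,0.0454,0],[-0.0292,0.1868,0.0454,0]]])

```text
t: 31.0
ee_pos: [597.5, -121.3, 279.5]
orientation: [2.087, 0.265, -2.087]
ft_force: [0.7, -0.4, -1.2]
width: 13.4
```

Run:
```python
from h import *
hover('w10',[(596.6,-119.5),(542.9,-113.9),(485.3,-99.3)])
```

```text
t 31.0 ee [ 597.5 -121.3  279.5] ori [ 2.087  0.265 -2.087] F [ 0.7 -0.4 -1.2] w 13.4 q [-0.22  0.56  1.74 -0.    0.84  1.1 ]
(596.6, -119.5) px [253.2 196. ] seen [252.9 195.4] 213 [ 597.  -119.1    7. ]
(542.9, -113.9) px [233.2 248.4] seen [226.8 252.8] 6 [ 537.  -109.1    7. ]
(485.3, -99.3) px [205.3 297.2] seen [205.3 297.2] 0 [485.3 -99.3   7. ]
```

View pics/w10c.png

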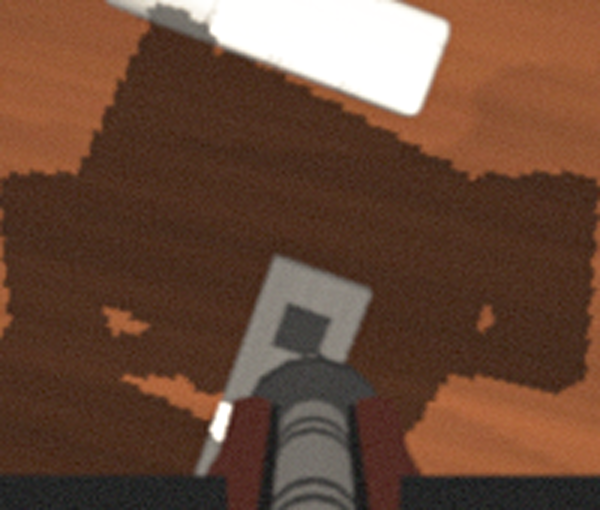

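>>> apply_moves(commands=[[[-0.0006,0.002,-0.015,0],[-0.0006,0.002,-0.028,0],[-0.0006,0.002,-0.03,0],[-0.0006,0.002,-0.032,0],[-0.0006,0.002,-0.0335,0],[-0.0006,0.002,-0.0345,0],[-0.0006,0.002,-0.0345,0]]])

```text
t: 31.92
ee_pos: [596.7, -118.1, 245.3]
orientation: [2.086, 0.266, -2.086]
ft_force: [-4.0, -1.2, 5.0]
width: 13.9
```

>>> apply_moves(commands=[[[0,0,-0.002,0],[0,0,-0.004,0],[0,0,-0.005,0],[0,0,-0.006,0],[0,0,-0.007,0],[0,0,-0.008,0],[0,0,-0.009,0],[0,0,-0.009,0]]])

```text
t: 32.92
ee_pos: [597.0, -118.1, 236.7]
orientation: [2.087, 0.266, -2.085]
ft_force: [-3.9, 0.5, 8.0]
width: 13.5
```

>>> apply_moves(commands=[[[0,0,-0.001,0],[0,0,-0.0019,0],[0,0,-0.0019,0]]])

```text
t: 33.3
ee_pos: [597.2, -118.2, 236.0]
orientation: [2.088, 0.266, -2.085]
ft_force: [-6.9, 0.3, 18.3]
width: 13.5
```

>>> apply_moves(commands=[[[0,0,0.02,0],[0,0,0.035,0],[-0.027,0.003,0.035,0],[-0.0538,0.0056,0.035,0],[-0.0538,0.0056,0.035,0],[-0.0538,0.0056,0.015,0],[-0.0538,0.0056,0.0109,0],[-0.0538,0.0056,0.0109,0]]])

```text
t: 34.3
ee_pos: [544.1, -112.7, 245.7]
orientation: [2.088, 0.266, -2.084]
ft_force: [0.1, 0.2, 4.6]
width: 13.8
```

>>> apply_moves(commands=[[[0,0,0.01,0],[-0.001,-0.0011,0.01,0],[-0.001,-0.0011,0.003,0],[-0.001,-0.0011,0,0],[-0.001,-0.0011,0,0]]])

```text
t: 34.92
ee_pos: [542.1, -113.7, 245.0]
orientation: [2.086, 0.266, -2.086]
ft_force: [1.0, -1.0, 5.1]
width: 13.3
```

>>> apply_moves(commands=[[[0,0,-0.002,0],[0,0,-0.004,0],[0,0,-0.005,0],[0,0,-0.006,0],[0,0,-0.007,0],[0,0,-0.008,0],[0,0,-0.009,0],[0,0,-0.009,0]]])

```text
t: 35.92
ee_pos: [542.1, -113.7, 236.5]
orientation: [2.087, 0.266, -2.086]
ft_force: [-0.2, -0.1, 7.0]
width: 13.3
```

>>> apply_moves(commands=[[[0,0,-0.001,0],[0,0,-0.0019,0],[0,0,-0.0019,0]]])

```text
t: 36.3
ee_pos: [542.3, -113.8, 235.9]
orientation: [2.087, 0.266, -2.085]
ft_force: [-4.5, -0.4, 20.6]
width: 13.5
```

Next is blank B's second spot at (431,-99.1). I'll hover there and check the position first.

>>> apply_moves(commands=[[[0,0,0.02,0],[0,0,0.0454,0],[-0.037,0.005,0.0454,0],[-0.074,0.01,0.0454,0],[-0.111,0.0146,0.0454,0],[-0.111,0.0146,0.0454,0],[-0.111,0.0146,0.0454,0]]])

```text
t: 37.17
ee_pos: [431.6, -99.2, 279.6]
orientation: [2.087, 0.266, -2.085]
ft_force: [-0.0, -0.6, -0.4]
width: 13.6
```

Run:
```python
from h import *
hover('w11',[(431,-99.1),(485.3,-99.3),(542.9,-113.9),(596.8,-119.4)])
```

```text
t 37.17 ee [431.6 -99.2 279.6] ori [ 2.087  0.266 -2.085] F [-0.  -0.6 -0.4] w 13.6 q [-0.25  0.37  2.11  0.    0.66  1.06]
(431, -99.1) px [255.2 196.3] seen [255.2 196.4] 217 [430.9 -99.1   7. ]
(485.3, -99.3) px [271.4 136.3] seen [271.5 136.1] 263 [485.5 -99.3   7. ]
(542.9, -113.9) px [307.6  70.9] seen [307.8  70.8] 283 [ 543. -114.    7.]Traceback (most recent call last):
  File "<stdin>", line 2, in <module>
  File "h.py", line 38, in hover
    p=w2pix(im,[[t[0],t[1],7]])[0]; q,s=refine(im,p,10); print(t,'px',p.round(1),'seen',q.round(1),round(s),pix2w(im,[q],7)[0].round(1))
                                        ~~~~~~^^^^^^^^^
  File "h.py", line 28, in refine
    p=cv2.resize(g[y0:v+r+1,x0:u+r+1],None,fx=6,fy=6,interpolation=cv2.INTER_CUBIC)
cv2.error: OpenCV(4.12.0) /io/opencv/modules/imgproc/src/resize.cpp:4208: error: (-215:Assertion failed) !ssize.empty() in function 'resize'
```

B hasn't moved, so I'll press its second spot and then go back to its first to verify it.

>>> apply_moves(commands=[[[-0.0005,0,-0.015,0],[-0.0005,0,-0.028,0],[-0.0005,0,-0.03,0],[-0.0005,0,-0.032,0],[-0.0005,0,-0.0335,0],[-0.0005,0,-0.0345,0],[-0.0005,0,-0.0345,0]]])

```text
t: 38.1
ee_pos: [430.3, -99.0, 245.2]
orientation: [2.086, 0.266, -2.086]
ft_force: [-1.8, 1.4, 4.1]
width: 13.7
```

>>> apply_moves(commands=[[[0,0,-0.002,0],[0,0,-0.004,0],[0,0,-0.005,0],[0,0,-0.006,0],[0,0,-0.007,0],[0,0,-0.008,0],[0,0,-0.009,0],[0,0,-0.009,0]]])

```text
t: 39.1
ee_pos: [430.4, -99.0, 236.4]
orientation: [2.086, 0.266, -2.086]
ft_force: [-2.0, 1.6, 9.4]
width: 13.5
```

>>> apply_moves(commands=[[[0,0,-0.001,0],[0,0,-0.0019,0],[0,0,-0.0019,0]]])

```text
t: 39.48
ee_pos: [430.6, -99.0, 235.6]
orientation: [2.087, 0.266, -2.086]
ft_force: [-6.5, 3.3, 28.6]
width: 13.8
```

>>> apply_moves(commands=[[[0,0,0.02,0],[0,0,0.035,0],[0.027,0,0.035,0],[0.0543,0,0.035,0],[0.0543,0,0.035,0],[0.0543,0,0.015,0],[0.0543,0,0.0134,0],[0.0543,0,0.0134,0]]])

```text
t: 40.48
ee_pos: [484.1, -99.0, 247.6]
orientation: [2.085, 0.267, -2.088]
ft_force: [-0.4, 0.0, -1.4]
width: 13.8
```

>>> apply_moves(commands=[[[0,0,-0.001,0],[0,0,-0.0025,0],[0,0,-0.0025,0],[0,0,-0.0025,0]]])

```text
t: 40.98
ee_pos: [484.8, -99.1, 245.3]
orientation: [2.086, 0.266, -2.086]
ft_force: [-0.9, -0.4, 2.7]
width: 13.3
```

Blank B's first spot is confirmed punched: no contact at 247.6 mm. All eight spots are done, so the punch goes back to its block.

>>> apply_moves(commands=[[[0,0,0.04,0],[0,0,0.09,0],[-0.006,0.05,0.105,0],[-0.0117,0.1,0.105,0],[-0.0117,0.1074,0.105,0],[-0.0117,0.1074,0.09,0],[-0.0117,0.1074,0.09,0],[-0.0117,0.1074,0.09,0]]])

```text
t: 41.98
ee_pos: [473.1, 7.4, 334.5]
orientation: [2.086, 0.265, -2.088]
ft_force: [1.4, 1.0, -0.7]
width: 13.7
```

Run:
```python
from h import *
st(); snap('wrist','w12'); im=snap('scene','s12')
i=cv2.imread('pics/s12_raw.png')[100:200,190:310]
cv2.imwrite('pics/s12c.png',cv2.resize(i,None,fx=5,fy=5,interpolation=cv2.INTER_CUBIC))
```

```text
t 41.98 ee [473.1   7.4 334.5] ori [ 2.086  0.265 -2.088] F [ 1.4  1.  -0.7] w 13.7 q [-0.01  0.31  2.01 -0.    0.82  1.31]
```

View pics/w12.png

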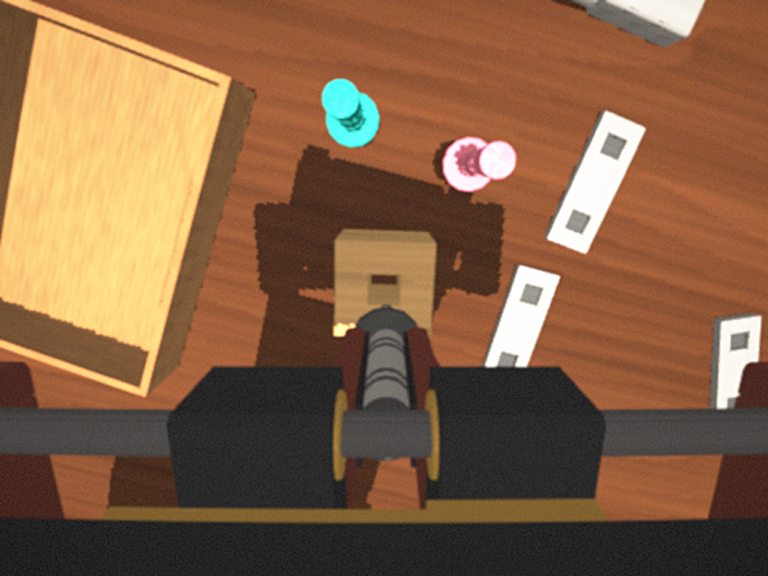

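View pics/s12c.png

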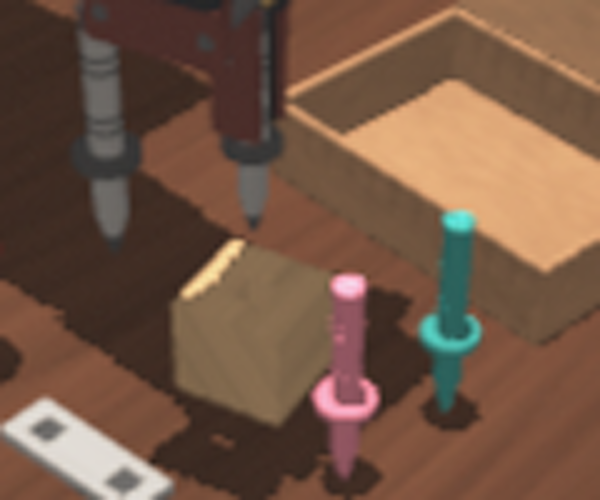

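>>> apply_moves(commands=[[[0,0,-0.02,0],[0,0,-0.033,0],[0,0,-0.038,0],[0,0,-0.044,0],[0,0,-0.05,0],[0,0,-0.05,0]]])

```text
t: 42.82
ee_pos: [473.0, 8.4, 284.8]
orientation: [2.086, 0.266, -2.087]
ft_force: [0.4, 0.6, -0.7]
width: 13.4
```

>>> apply_moves(commands=[[[0,0,-0.01,0],[0,0,-0.02,0],[0,0,-0.027,0],[0,0,-0.031,0],[0,0,-0.033,0],[0,0,-0.033,0]]])

```text
t: 43.58
ee_pos: [473.1, 8.4, 252.0]
orientation: [2.086, 0.266, -2.086]
ft_force: [0.6, -0.4, -0.9]
width: 13.3
```

>>> apply_moves(commands=[[[0,0,-0.001,0],[0,0,-0.0018,0],[0,0,-0.0018,0]]])

```text
t: 43.95
ee_pos: [473.1, 8.3, 250.3]
orientation: [2.086, 0.266, -2.086]
ft_force: [0.1, -0.7, -1.1]
width: 13.9
```

>>> apply_moves(commands=[[[0,0,0,0],[0,0,0,0],[0,0,0,0],[0,0,0,0]]], gripper=0.06)

```text
t: 44.45
ee_pos: [473.1, 8.3, 250.3]
orientation: [2.086, 0.266, -2.086]
ft_force: [-0.7, 0.9, -0.0]
width: 50.5
```

>>> apply_moves(commands=[[[0,0,0.03,0],[0,0,0.08,0],[0,0,0.13,0],[0,-0.03,0.15,0],[0,-0.08,0.15,0],[0,-0.08,0.15,0]]])

```text
t: 45.2
ee_pos: [473.0, -73.8, 400.8]
orientation: [2.089, 0.262, -2.087]
ft_force: [0.4, -0.2, -1.0]
width: 60.0
```

Run:
```python
from h import *
st(); snap('wrist','w13')
```

```text
t 45.2 ee [473.  -73.8 400.8] ori [ 2.089  0.262 -2.087] F [ 0.4 -0.2 -1. ] w 60.0 q [-0.18  0.21  1.95 -0.    0.98  1.14]
```

View pics/w13.png

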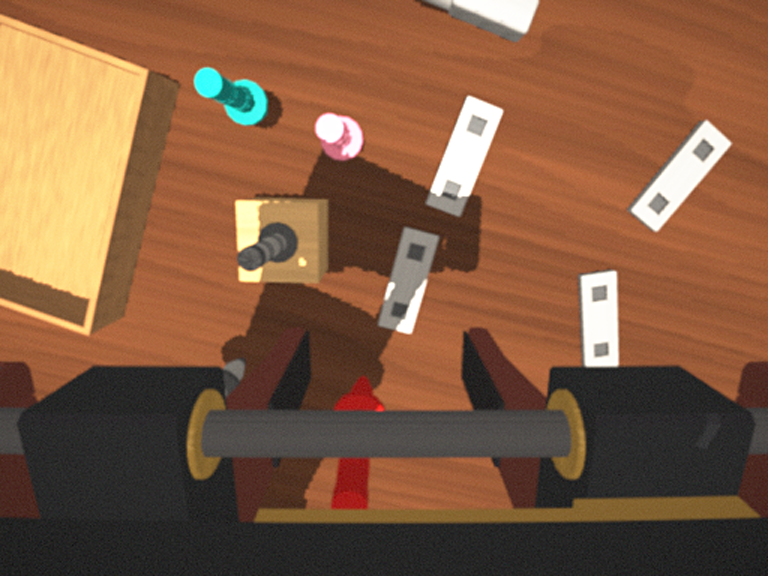

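The punch stands in its block again. Before picking the blanks I'll work out pink's height and position, for clearance, and recheck the blanks.

Run:
```python
from h import *
from scipy.optimize import least_squares
s=lambda a:(np.array(a,float)+.5)/1.5-.5
def tri(obs):
    f=lambda P: np.concatenate([w2pix(load(n),[P])[0]-s(p) for n,p in obs])
    r=least_squares(f,[550,-20,100]); return r.x.round(1),np.abs(r.fun).max().round(2)
print('pink',tri([('w13',(329,126)),('w12',(497,160)),('w3',(584,151)),('w5',(533,157))]))
print('teal',tri([('w13',(209,82)),('w12',(340,98)),('w3',(307,38)),('w5',(329,76))]))
im=load('w13')
G={'A':[(477,125),(451,188)],'B':[(416,251),(400,310)],'C':[(600,293),(601,350)],'D':[(704,149),(659,202)]}
for n,p in G.items():
    w=pix2w(im,[refine(im,s(a))[0] for a in p],6); d=w[0]-w[1]
    print(n,w.mean(0)[:2].round(1),np.linalg.norm(d).round(1),np.arctan2(d[1],d[0]).round(3))
```

```text
pink (array([556.7, -21.1, 120.5]), np.float64(1.18))
teal (array([564.3,  49.1, 117.9]), np.float64(0.66))
A [ 571.4 -116.4] 50.7 -0.111
B [458.5 -98.9] 52.7 0.004
C [ 464.9 -276.9] 54.0 0.403
D [ 601.3 -297. ] 54.1 -0.376
```

>>> apply_moves(commands=[[[-0.0152,-0.0275,-0.03,-0.15],[-0.0152,-0.0275,-0.08,-0.255],[-0.0152,-0.0275,-0.13,-0.255],[-0.0152,-0.0275,-0.16,-0.255],[-0.0152,-0.0275,-0.16,-0.255]]], gripper=0.05)

```text
t: 45.88
ee_pos: [456.9, -98.0, 238.3]
orientation: [-2.215, -0.001, 2.227]
ft_force: [-1.1, -0.4, -0.2]
width: 49.8
```

Run:
```python
from h import *
o=st(); R=cv2.Rodrigues(np.array(o['orientation']))[0]; print('jaw',np.arctan2(R[1,1],R[0,1]).round(3)); snap('wrist','w14')
```

```text
t 45.88 ee [456.9 -98.  238.3] ori [-2.215e+00 -1.000e-03  2.227e+00] F [-1.1 -0.4 -0.2] w 49.8 q [-0.24  0.48  2.07  0.    0.6   1.33]
jaw -1.571
```

View pics/w14.png

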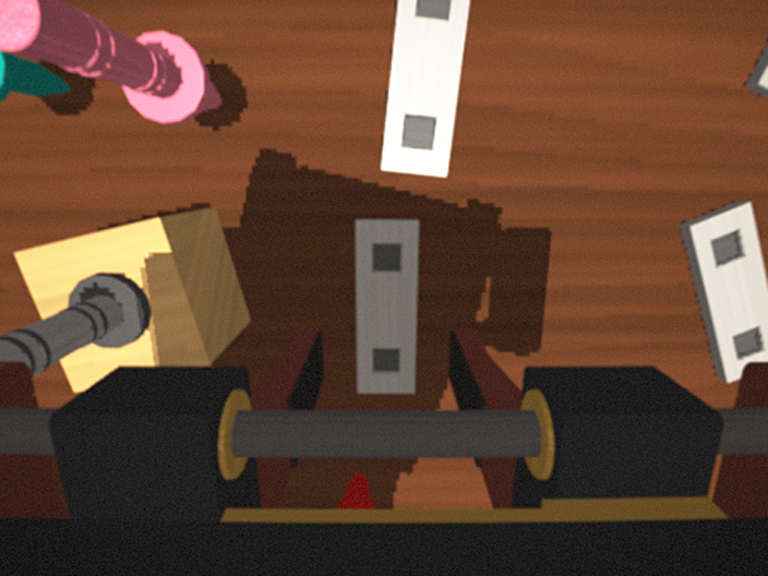

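>>> apply_moves(commands=[[[0,0,-0.03,0],[0,0,-0.05,0],[0,0,-0.0555,0],[0,0,-0.0555,0],[0,0,-0.0555,0]]])

```text
t: 46.55
ee_pos: [458.4, -99.2, 185.9]
orientation: [-2.223, 0.002, 2.219]
ft_force: [0.1, 0.6, 0.1]
width: 49.6
```

>>> apply_moves(commands=[[[0,0,0,0],[0,0,0,0],[0,0,0,0],[0,0,0,0],[0,0,0,0]]], gripper=0)

```text
t: 47.18
ee_pos: [458.0, -99.2, 185.1]
orientation: [-2.221, 0.001, 2.22]
ft_force: [-1.0, 0.7, 6.4]
width: 29.4
```

>>> apply_moves(commands=[[[0,0,0.03,0],[0,0,0.08,0],[0,0,0.13,0],[0,0.01,0.165,0],[-0.006,0.06,0.17,-0.05],[-0.014,0.12,0.17,-0.113],[-0.022,0.18,0.17,-0.113],[-0.03,0.24,0.17,-0.113]]])

```text
t: 48.18
ee_pos: [427.2, 142.5, 354.7]
orientation: [-2.162, 0.124, 2.162]
ft_force: [1.5, 1.2, -2.2]
width: 29.6
```

>>> apply_moves(commands=[[[-0.0049,0.0427,0,0],[-0.0049,0.0427,-0.04,0],[-0.0049,0.0427,-0.09,0],[-0.0049,0.0427,-0.1,0],[-0.0049,0.0427,-0.1,0]]])

```text
t: 48.8
ee_pos: [423.0, 183.4, 254.7]
orientation: [-2.161, 0.125, 2.164]
ft_force: [0.4, 0.5, -2.2]
width: 29.6
```

Run:
```python
from h import *
o=st(); R=cv2.Rodrigues(np.array(o['orientation']))[0]; print('jaw',np.arctan2(R[1,1],R[0,1]).round(3)); snap('wrist','w15'); snap('scene','s15')
```

```text
t 48.8 ee [423.  183.4 254.7] ori [-2.161  0.125  2.164] F [ 0.4  0.5 -2.2] w 29.6 q [ 0.38  0.44  2.08 -0.    0.62  2.07]
jaw -1.685
```

View pics/w15.png

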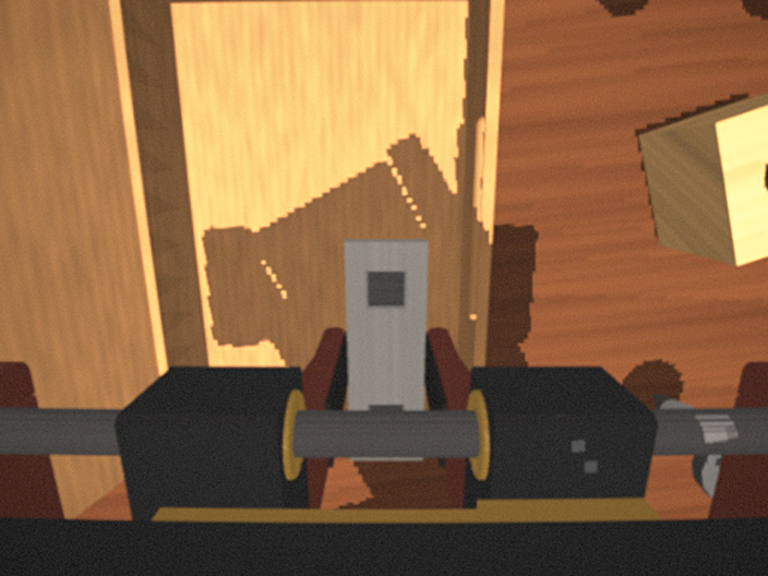

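View pics/s15.png

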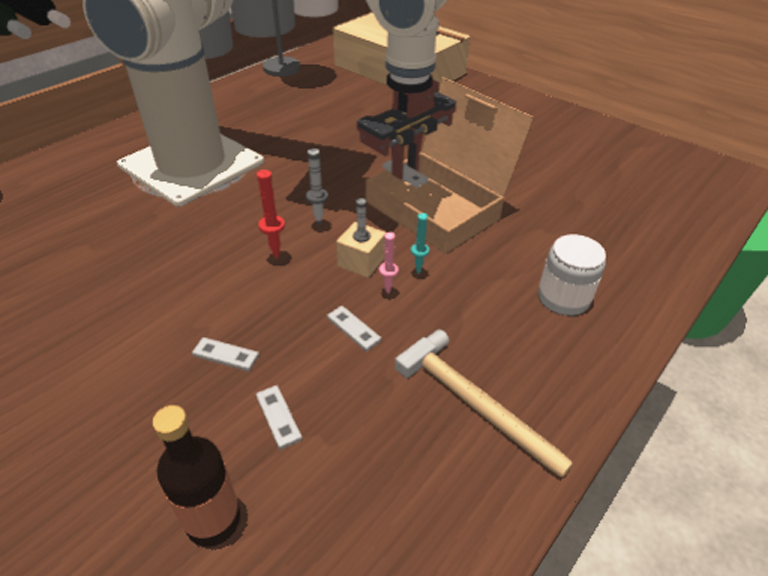

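>>> apply_moves(commands=[[[0,0,-0.03,0],[0,0,-0.05,0],[0,0,-0.06,0],[0,0,-0.0635,0],[0,0,-0.0635,0]]])

```text
t: 49.52
ee_pos: [423.3, 183.6, 191.9]
orientation: [-2.163, 0.123, 2.161]
ft_force: [-0.4, 0.1, -2.2]
width: 29.6
```

>>> apply_moves(commands=[[[0,0,0,0],[0,0,0,0],[0,0,0,0]]], gripper=0.045)

```text
t: 49.9
ee_pos: [423.1, 183.6, 191.6]
orientation: [-2.163, 0.123, 2.162]
ft_force: [0.1, 1.1, 0.2]
width: 45.1
```

>>> apply_moves(commands=[[[0,0,0.03,0],[0,0,0.08,0],[0,0,0.13,0],[0,0,0.15,0],[0.02,-0.05,0.16,0],[0.045,-0.105,0.16,0.05],[0.07,-0.16,0.16,0.1],[0.095,-0.215,0.16,0.1]]], gripper=0.05)

```text
t: 50.9
ee_pos: [518.4, -33.3, 351.6]
orientation: [-2.215, 0.015, 2.214]
ft_force: [0.2, -0.1, 0.3]
width: 50.3
```

Run:
```python
from h import *
o=st(); R=cv2.Rodrigues(np.array(o['orientation']))[0]; print('jaw',np.arctan2(R[1,1],R[0,1]).round(3)); snap('wrist','w16'); snap('top','t16')
i=cv2.imread('pics/t16_raw.png')[140:290,70:370]
cv2.imwrite('pics/t16c.png',cv2.resize(i,None,fx=2.6,fy=2.6,interpolation=cv2.INTER_CUBIC))
```

```text
t 50.9 ee [518.4 -33.3 351.6] ori [-2.215  0.015  2.214] F [ 0.2 -0.1  0.3] w 50.3 q [-0.09  0.34  1.9   0.    0.9   1.5 ]
jaw -1.584
```

View pics/t16c.png

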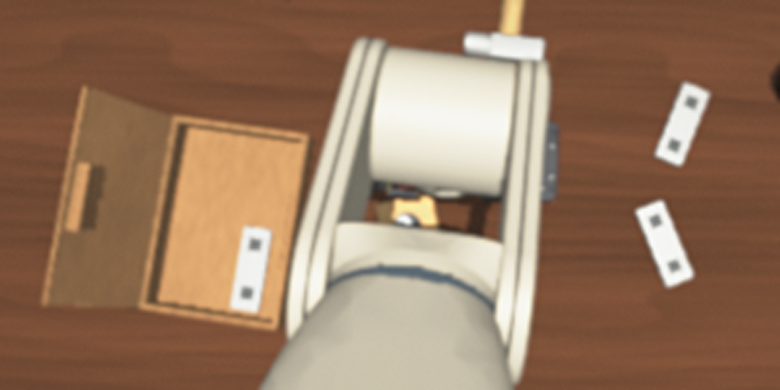

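>>> apply_moves(commands=[[[0.035,-0.038,0,-0.05],[0.075,-0.078,0,-0.092],[0.0814,-0.0884,-0.04,-0.092],[0.0814,-0.0884,-0.09,-0.092],[0.0814,-0.0884,-0.111,-0.092],[0.0814,-0.0884,-0.111,-0.092],[0.0814,-0.0884,-0.111,-0.092]]])

```text
t: 51.88
ee_pos: [600.1, -119.6, 241.9]
orientation: [-2.17, 0.115, 2.165]
ft_force: [0.6, -0.1, 0.4]
width: 49.8
```

Run:
```python
from h import *
o=st(); R=cv2.Rodrigues(np.array(o['orientation']))[0]; print('jaw',np.arctan2(R[1,1],R[0,1]).round(3)); snap('wrist','w17')
```

```text
t 51.88 ee [ 600.1 -119.6  241.9] ori [-2.17   0.115  2.165] F [ 0.6 -0.1  0.4] w 49.8 q [-0.22  0.62  1.75  0.    0.77  1.46]
jaw -1.676
```

View pics/w17.png

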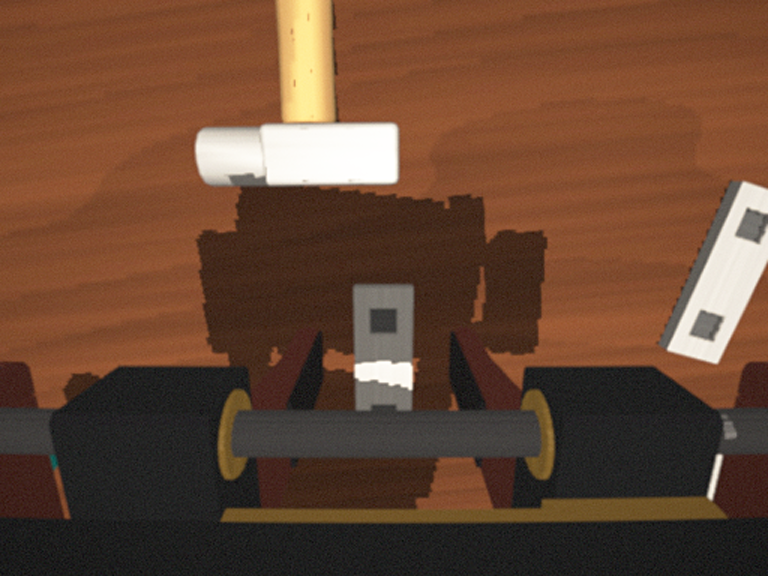

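>>> apply_moves(commands=[[[0,0,-0.03,0],[0,0,-0.05,0],[0,0,-0.0555,0],[0,0,-0.0555,0],[0,0,-0.0555,0]]])

```text
t: 52.55
ee_pos: [599.8, -120.0, 185.6]
orientation: [-2.168, 0.115, 2.166]
ft_force: [0.6, 0.6, 0.3]
width: 50.1
```

>>> apply_moves(commands=[[[0,0,0,0],[0,0,0,0],[0,0,0,0],[0,0,0,0],[0,0,0,0]]], gripper=0)

```text
t: 53.18
ee_pos: [599.6, -119.8, 185.2]
orientation: [-2.167, 0.115, 2.166]
ft_force: [-1.0, 1.7, 4.8]
width: 29.9
```

>>> apply_moves(commands=[[[0,0,0.03,0],[0,0,0.08,0],[0,0,0.13,0],[0,0.005,0.17,0],[-0.01,0.06,0.175,-0.008],[-0.02,0.12,0.175,-0.008],[-0.03,0.18,0.175,-0.008],[-0.04,0.235,0.175,-0.008]]])

```text
t: 54.18
ee_pos: [558.6, 116.9, 359.4]
orientation: [-2.162, 0.124, 2.163]
ft_force: [0.7, 0.3, -1.6]
width: 29.6
```

>>> apply_moves(commands=[[[-0.0113,0.0542,0,0],[-0.0113,0.0542,-0.04,0],[-0.0113,0.0542,-0.09,0],[-0.0113,0.0542,-0.105,0],[-0.0113,0.0542,-0.105,0]]])

```text
t: 54.8
ee_pos: [547.9, 169.1, 254.1]
orientation: [-2.16, 0.125, 2.165]
ft_force: [0.2, -0.3, -0.5]
width: 29.5
```

Run:
```python
from h import *
o=st(); snap('wrist','w18');snap('scene','s18')
i=cv2.imread('pics/s18_raw.png')[40:190,200:380]
cv2.imwrite('pics/s18c.png',cv2.resize(i,None,fx=4,fy=4,interpolation=cv2.INTER_CUBIC))
```

```text
t 54.8 ee [547.9 169.1 254.1] ori [-2.16   0.125  2.165] F [ 0.2 -0.3 -0.5] w 29.5 q [ 0.28  0.56  1.83 -0.    0.75  1.96]
```

View pics/w18.png

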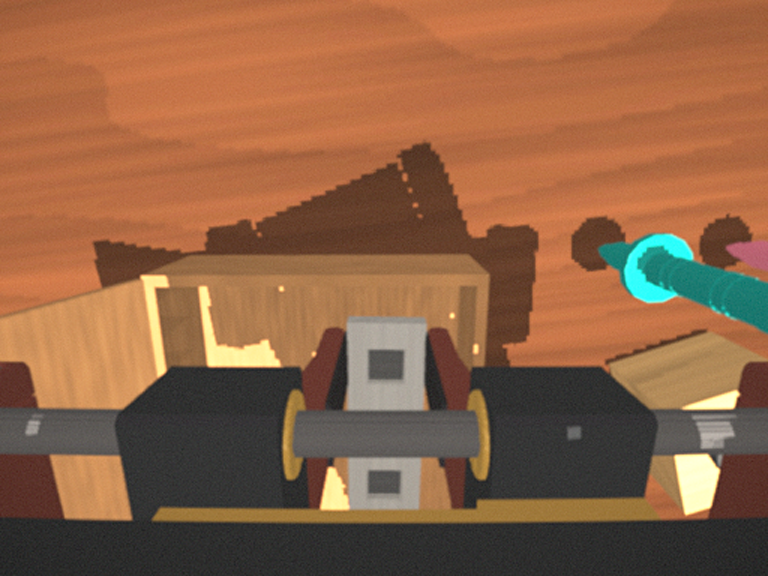

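View pics/s18c.png

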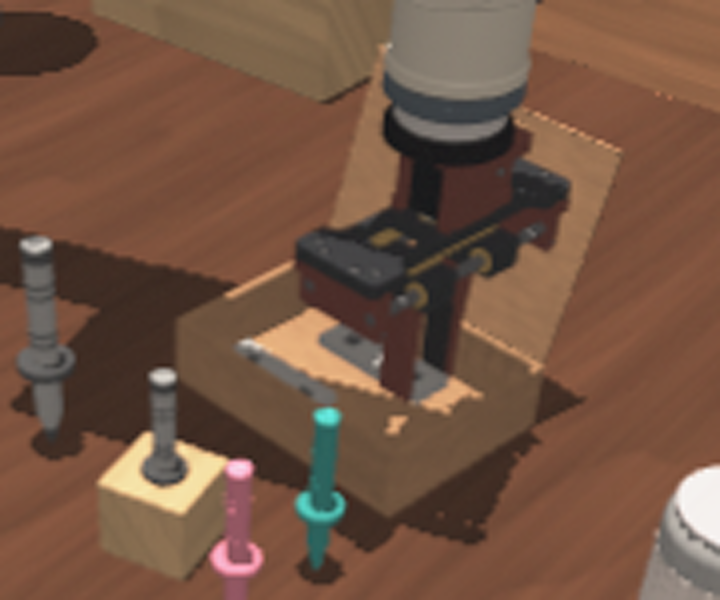

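>>> apply_moves(commands=[[[0,0,-0.03,0],[0,0,-0.05,0],[0,0,-0.058,0],[0,0,-0.0625,0],[0,0,-0.0625,0]]])

```text
t: 55.52
ee_pos: [548.2, 169.4, 192.5]
orientation: [-2.163, 0.124, 2.162]
ft_force: [-0.6, 0.1, -0.6]
width: 29.6
```

>>> apply_moves(commands=[[[0,0,0,0],[0,0,0,0],[0,0,0,0]]], gripper=0.045)

```text
t: 55.9
ee_pos: [548.2, 169.4, 192.7]
orientation: [-2.163, 0.123, 2.162]
ft_force: [0.1, -0.5, -0.5]
width: 44.9
```

>>> apply_moves(commands=[[[0,0,0.03,0],[0,0,0.08,0],[0,0,0.13,0],[0,0,0.16,0],[-0.01,-0.06,0.17,0.1],[-0.02,-0.12,0.17,0.2],[-0.03,-0.18,0.17,0.3],[-0.04,-0.24,0.17,0.4]]], gripper=0.05)

```text
t: 56.9
ee_pos: [507.5, -72.3, 362.7]
orientation: [2.067, 0.301, -2.065]
ft_force: [0.6, -0.1, 0.5]
width: 49.8
```

Run:
```python
from h import *
o=st(); R=cv2.Rodrigues(np.array(o['orientation']))[0]; print('jaw',np.arctan2(R[1,1],R[0,1]).round(3)); snap('top','t19')
i=cv2.imread('pics/t19_raw.png')[140:290,70:370]
cv2.imwrite('pics/t19c.png',cv2.resize(i,None,fx=2.6,fy=2.6,interpolation=cv2.INTER_CUBIC))
```

```text
t 56.9 ee [507.5 -72.3 362.7] ori [ 2.067  0.301 -2.065] F [ 0.6 -0.1  0.5] w 49.8 q [-0.16  0.32  1.91 -0.    0.91  1.12]
jaw -1.281
```

View pics/t19c.png

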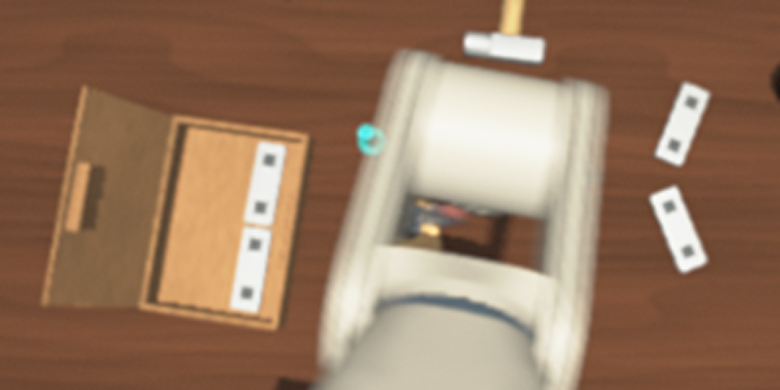

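C has been knocked aside: in the top crop it was at (664,243) and is now at (678,229). I'll go over and measure it again.

>>> apply_moves(commands=[[[-0.01,-0.06,0,0.06],[-0.02,-0.12,0,0.12],[-0.038,-0.17,0,0.12],[-0.038,-0.17,0,0.12],[-0.038,-0.17,0,0.12]]])

```text
t: 57.58
ee_pos: [470.0, -240.4, 362.3]
orientation: [1.999, 0.411, -1.999]
ft_force: [0.5, 0.3, 0.5]
width: 50.0
```

Run:
```python
from h import *
o=st(); R=cv2.Rodrigues(np.array(o['orientation']))[0]; print('jaw',np.arctan2(R[1,1],R[0,1]).round(3)); snap('wrist','w20')
```

```text
t 57.58 ee [ 470.  -240.4  362.3] ori [ 1.999  0.411 -1.999] F [0.5 0.3 0.5] w 50.0 q [-0.5   0.34  1.88  0.    0.93  0.67]
jaw -1.166
```

View pics/w20.png

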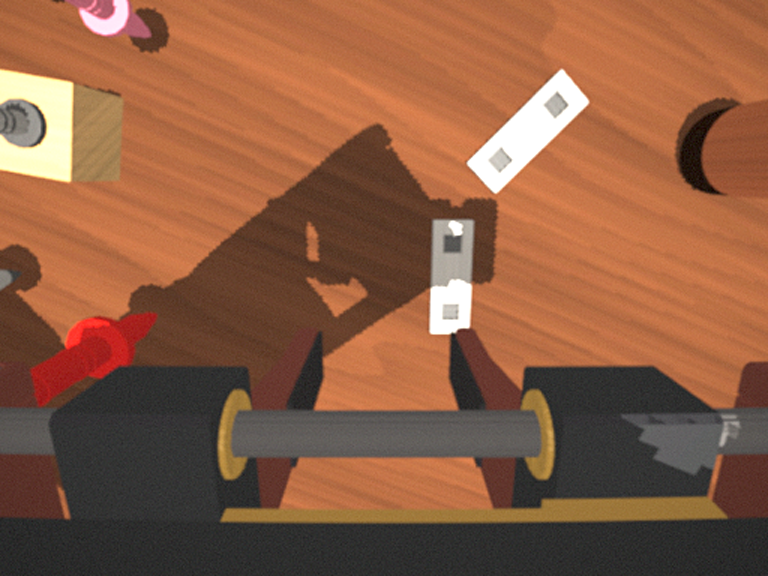

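Run:
```python
from h import *
s=lambda a:(np.array(a,float)+.5)/1.5-.5
im=load('w20')
w=pix2w(im,s([(433,220),(474,220),(470.5,333.5),(430,333.5)]),8);print(w[:,:2].round(1),w.mean(0).round(1))
d=(w[0]+w[1]-w[2]-w[3]);print(np.linalg.norm(d)/2,np.arctan2(d[1],d[0]))
w=pix2w(im,s([(453,243),(450.5,312)]),5);print(w.mean(0),np.arctan2(*(w[0]-w[1])[[1,0]]),np.linalg.norm(w[0]-w[1]))
w=pix2w(im,[refine(im,s(a))[0] for a in [(555,105),(499,160)]],6);print('D',w.mean(0),np.arctan2(*(w[0]-w[1])[[1,0]]))
```

```text
[[ 517.1 -260. ]
 [ 529.3 -288.4]
 [ 446.7 -325.6]
 [ 433.9 -295.6]] [ 481.7 -292.4    8. ]
90.57052549350688 0.4139928418671731
[ 481.54392139 -292.85475245    5.        ] 0.40651033750108484 55.54299715701608
D [ 601.69876264 -297.02944454    6.        ] -0.3750083403295811
```

>>> apply_moves(commands=[[[0.0114,-0.0518,-0.01,0],[0.0114,-0.0518,-0.06,0],[0.0114,-0.0518,-0.11,0],[0.0114,-0.0518,-0.145,0],[0.0114,-0.0518,-0.165,0],[0.0114,-0.0518,-0.1776,0],[0.0114,-0.0518,-0.1776,0],[0.0114,-0.0518,-0.1776,0]]])

```text
t: 58.62
ee_pos: [482.0, -292.7, 185.7]
orientation: [1.999, 0.41, -1.996]
ft_force: [-0.5, -0.0, 0.5]
width: 49.9
```

>>> apply_moves(commands=[[[0,0,0,0],[0,0,0,0],[0,0,0,0],[0,0,0,0],[0,0,0,0]]], gripper=0)

```text
t: 59.25
ee_pos: [481.5, -292.5, 185.2]
orientation: [1.998, 0.411, -1.998]
ft_force: [-1.1, 1.3, 6.0]
width: 29.2
```

>>> apply_moves(commands=[[[0,0,0.03,0],[0,0,0.08,0],[0,0,0.13,0],[0,0.03,0.17,-0.1],[-0.005,0.09,0.175,-0.25],[-0.01,0.15,0.175,-0.4],[-0.02,0.21,0.175,-0.52],[-0.03,0.27,0.175,-0.523]]])

```text
t: 60.25
ee_pos: [450.8, -20.8, 359.7]
orientation: [-2.16, 0.129, 2.16]
ft_force: [1.3, 0.2, -0.9]
width: 29.3
```

>>> apply_moves(commands=[[[-0.008,0.055,0,0],[-0.015,0.11,0,0],[-0.022,0.165,0,0],[-0.0286,0.2059,0,0],[-0.0286,0.2059,-0.05,0],[-0.0286,0.2059,-0.1,0],[-0.0286,0.2059,-0.13,0],[-0.0286,0.2059,-0.13,0]]])

```text
t: 61.25
ee_pos: [421.9, 183.1, 227.9]
orientation: [-2.157, 0.129, 2.167]
ft_force: [-0.1, -0.4, -0.8]
width: 29.5
```

Run:
```python
from h import *
o=st(); R=cv2.Rodrigues(np.array(o['orientation']))[0]; print('jaw',np.arctan2(R[1,1],R[0,1]).round(3)); snap('wrist','w21')
```

```text
t 61.25 ee [421.9 183.1 227.9] ori [-2.157  0.129  2.167] F [-0.1 -0.4 -0.8] w 29.5 q [ 0.38  0.5   2.08 -0.    0.57  2.07]
jaw -1.688
```

View pics/w21.png

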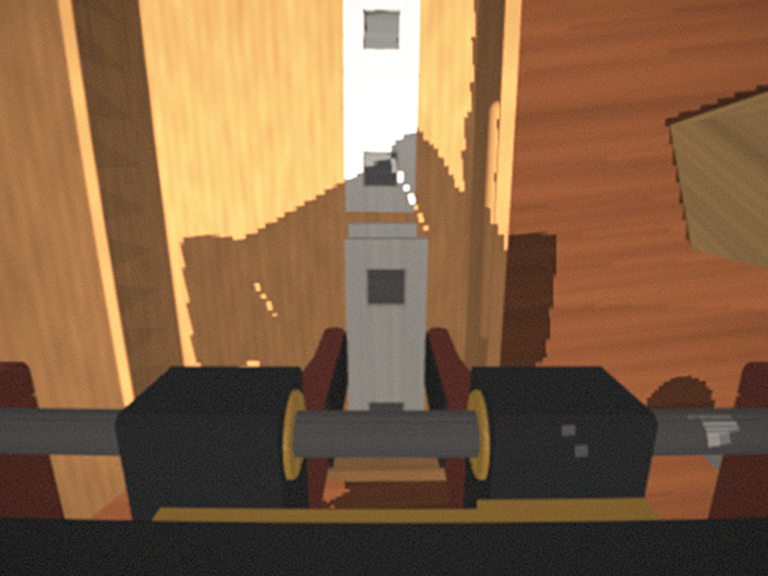

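>>> apply_moves(commands=[[[0,0,-0.015,0],[0,0,-0.025,0],[0,0,-0.0298,0],[0,0,-0.0298,0]]])

```text
t: 61.8
ee_pos: [422.8, 183.4, 199.7]
orientation: [-2.161, 0.127, 2.162]
ft_force: [0.9, 0.5, -1.6]
width: 29.3
```

>>> apply_moves(commands=[[[0,0,0,0],[0,0,0,0],[0,0,0,0]]], gripper=0.045)

```text
t: 62.18
ee_pos: [423.0, 183.5, 200.1]
orientation: [-2.161, 0.126, 2.16]
ft_force: [0.3, 0.4, -0.6]
width: 44.8
```

>>> apply_moves(commands=[[[0,0,0.03,0],[0,0,0.08,0],[0,0,0.13,0],[0.02,-0.05,0.15,0],[0.04,-0.105,0.15,-0.05],[0.06,-0.16,0.15,-0.1],[0.08,-0.215,0.15,-0.15],[0.1,-0.27,0.15,-0.2]]], gripper=0.05)

```text
t: 63.18
ee_pos: [523.2, -88.5, 350.1]
orientation: [-2.05, 0.33, 2.049]
ft_force: [0.9, 1.3, 0.3]
width: 49.9
```

>>> apply_moves(commands=[[[0.02,-0.055,0,-0.04],[0.04,-0.11,0,-0.064],[0.06,-0.165,0,-0.064],[0.06,-0.19,0,-0.064],[0.06,-0.19,0,-0.064],[0.06,-0.19,0,-0.064]]])

```text
t: 63.92
ee_pos: [582.3, -275.4, 349.6]
orientation: [-2.011, 0.387, 2.014]
ft_force: [0.2, 0.3, 0.8]
width: 50.0
```

Run:
```python
from h import *
o=st(); R=cv2.Rodrigues(np.array(o['orientation']))[0]; print('jaw',np.arctan2(R[1,1],R[0,1]).round(3)); snap('wrist','w22'); snap('top','t22')
i=cv2.imread('pics/t22_raw.png')[140:290,70:370]
cv2.imwrite('pics/t22c.png',cv2.resize(i,None,fx=2.6,fy=2.6,interpolation=cv2.INTER_CUBIC))
```

```text
t 63.92 ee [ 582.3 -275.4  349.6] ori [-2.011  0.387  2.014] F [0.2 0.3 0.8] w 50.0 q [-0.46  0.51  1.62  0.    1.01  1.49]
jaw -1.952
```

View pics/w22.png

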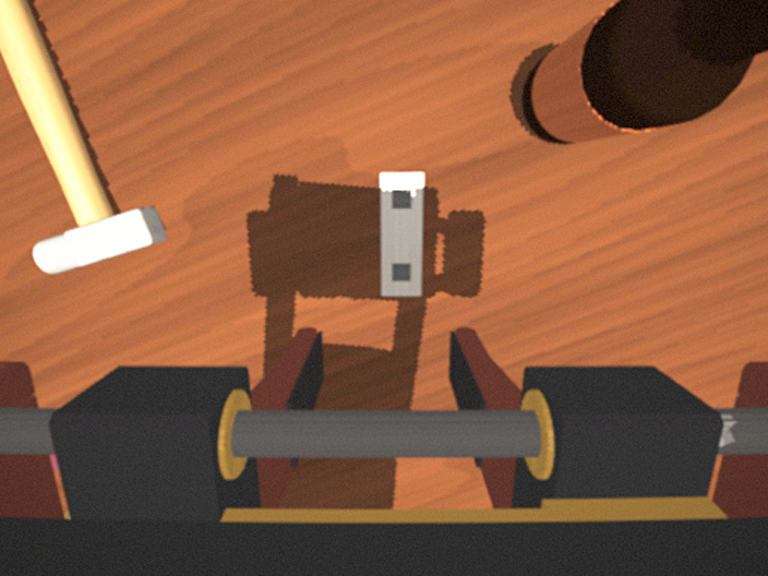

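View pics/t22c.png

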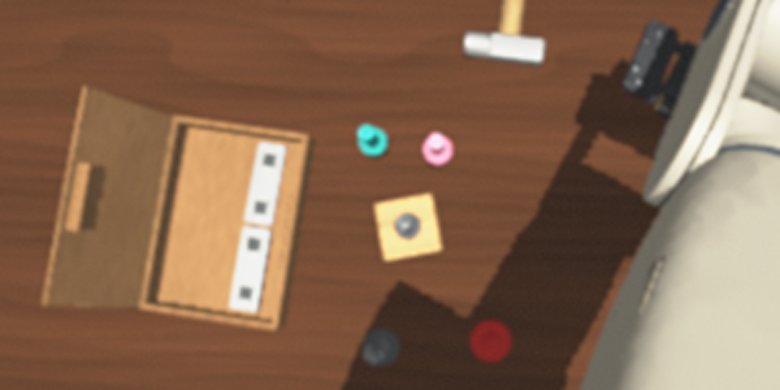

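>>> apply_moves(commands=[[[0.0183,-0.0205,-0.01,0],[0.0183,-0.0205,-0.06,0],[0.0183,-0.0205,-0.11,0],[0.0183,-0.0205,-0.14,0],[0.0183,-0.0205,-0.158,0],[0.0183,-0.0205,-0.1652,0],[0.0183,-0.0205,-0.1652,0],[0.0183,-0.0205,-0.1652,0]]])

```text
t: 65.03
ee_pos: [601.7, -297.3, 186.1]
orientation: [-2.015, 0.389, 2.011]
ft_force: [-0.2, -0.7, -0.8]
width: 49.9
```

>>> apply_moves(commands=[[[0,0,0,0],[0,0,0,0],[0,0,0,0],[0,0,0,0],[0,0,0,0]]], gripper=0)

```text
t: 65.65
ee_pos: [601.4, -297.1, 185.3]
orientation: [-2.013, 0.388, 2.012]
ft_force: [-0.8, 2.0, 5.8]
width: 29.8
```

>>> apply_moves(commands=[[[0,0,0.03,0],[0,0,0.08,0],[0,0,0.13,0],[0,0.03,0.17,0.05],[-0.01,0.085,0.175,0.15],[-0.02,0.14,0.175,0.25],[-0.03,0.2,0.175,0.263],[-0.04,0.26,0.175,0.263]]])

```text
t: 66.65
ee_pos: [560.4, -35.5, 359.3]
orientation: [-2.16, 0.128, 2.161]
ft_force: [1.7, -0.8, -1.3]
width: 29.3
```

>>> apply_moves(commands=[[[-0.01,0.055,0,0],[-0.02,0.11,0,0],[-0.03,0.16,0,0],[-0.043,0.21,0,0],[-0.043,0.21,-0.03,0],[-0.043,0.21,-0.06,0],[-0.043,0.21,-0.06,0]]])

```text
t: 67.53
ee_pos: [517.0, 172.7, 297.5]
orientation: [-2.156, 0.13, 2.167]
ft_force: [0.3, 0.3, -1.4]
width: 29.1
```

Run:
```python
from h import *
o=st(); R=cv2.Rodrigues(np.array(o['orientation']))[0]; print('jaw',np.arctan2(R[1,1],R[0,1]).round(3)); snap('wrist','w23')
```

```text
t 67.53 ee [517.  172.7 297.5] ori [-2.156  0.13   2.167] F [ 0.3  0.3 -1.4] w 29.1 q [ 0.3   0.46  1.88 -0.    0.81  1.99]
jaw -1.689
```

View pics/w23.png

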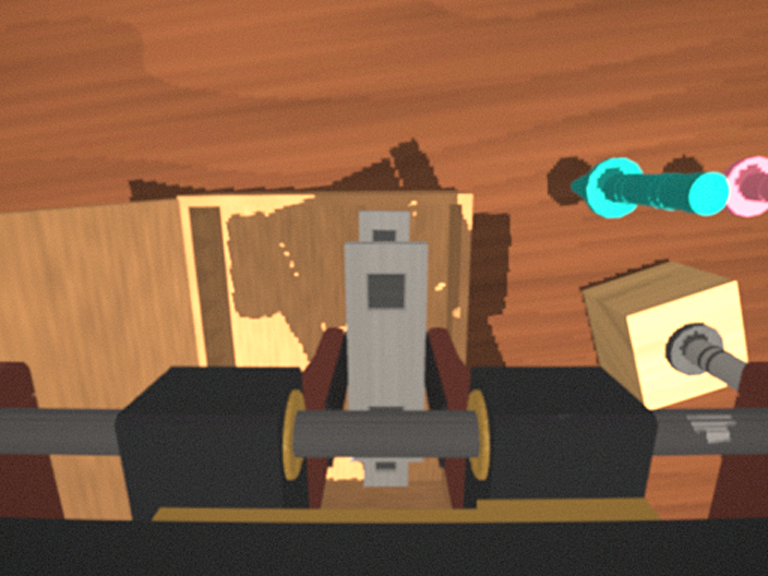

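>>> apply_moves(commands=[[[0,0,-0.04,0],[0,0,-0.075,0],[0,0,-0.092,0],[0,0,-0.0998,0],[0,0,-0.0998,0],[0,0,-0.0998,0]]])

```text
t: 68.32
ee_pos: [518.7, 173.1, 200.9]
orientation: [-2.162, 0.127, 2.158]
ft_force: [1.0, -0.0, -2.1]
width: 29.4
```

>>> apply_moves(commands=[[[0,0,0,0],[0,0,0,0],[0,0,0,0]]], gripper=0.045)

```text
t: 68.7
ee_pos: [518.3, 173.0, 200.2]
orientation: [-2.161, 0.128, 2.16]
ft_force: [0.8, -0.2, 0.0]
width: 45.0
```

>>> apply_moves(commands=[[[0,0,0.03,0],[0,0,0.08,0],[0,0,0.13,0],[0,0,0.18,0],[0,-0.03,0.2,0],[0,-0.06,0.2,0]]])

```text
t: 69.45
ee_pos: [518.5, 112.6, 402.3]
orientation: [-2.165, 0.126, 2.156]
ft_force: [0.8, -0.1, 0.3]
width: 44.4
```

Run:
```python
from h import *
o=st(); snap('wrist','w24'); snap('scene','s24')
for c in ('scene','top','wrist'):
  for l in ('lid_edge','lid_hinge'): print(c,l,[(np.round(d['position'],1).tolist(),round(d['conf'],2)) for d in models.place_of(c,l)[:2]])
```

```text
t 69.45 ee [518.5 112.6 402.3] ori [-2.165  0.126  2.156] F [ 0.8 -0.1  0.3] w 44.4 q [ 0.19  0.29  1.84 -0.    1.01  1.88]
scene lid_edge [([487.8, 328.1, 189.3], 0.67)]
scene lid_hinge [([482.4, 282.6, 49.9], 0.92)]
top lid_edge [([490.6, 328.8, 192.3], 0.79)]
top lid_hinge [([483.6, 281.6, 50.3], 0.8)]
wrist lid_edge []
wrist lid_hinge [([483.5, 280.3, 53.1], 0.62)]
```

View pics/w24.png

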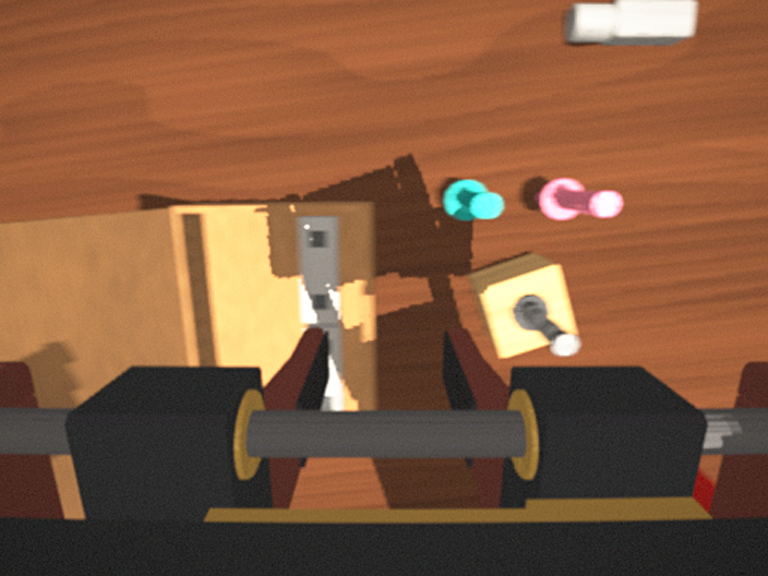

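View pics/s24.png

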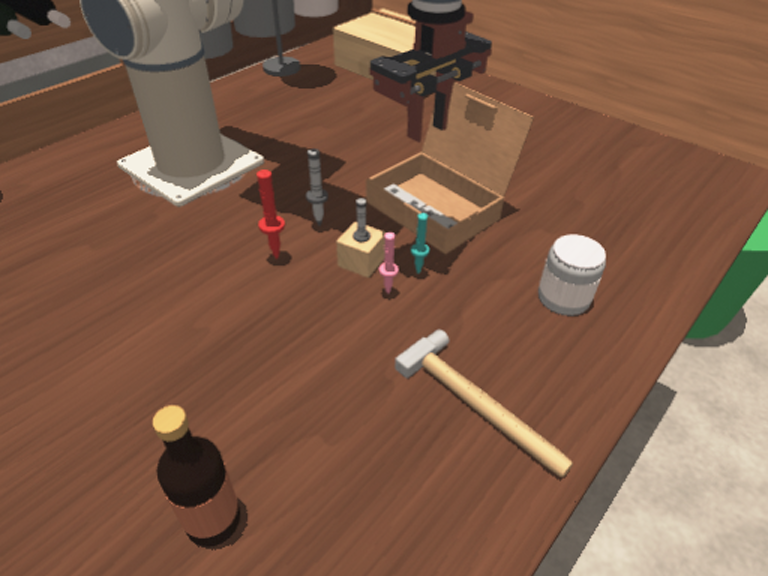

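All four blanks lie in the carton and the bench is clear of them. Next I'll close the fingers and go over and behind the lid.

>>> apply_moves(commands=[[[0,0,0.02,0],[-0.004,0.05,0.02,0],[-0.01,0.1,0.02,0],[-0.015,0.15,0.02,0],[-0.02,0.2,0.02,0],[-0.0262,0.253,0.02,0],[-0.0262,0.253,0.02,0],[-0.0262,0.253,0.02,0]]], gripper=0)

```text
t: 70.85
ee_pos: [491.5, 366.1, 419.2]
orientation: [-2.161, 0.128, 2.163]
ft_force: [-0.8, 0.0, -1.1]
width: 0.3
```

>>> apply_moves(commands=[[[0,0,-0.04,0],[0,0,-0.08,0],[0,0,-0.08,0],[0,0,-0.08,0]]])

```text
t: 71.35
ee_pos: [492.7, 365.5, 341.2]
orientation: [-2.161, 0.128, 2.158]
ft_force: [-0.3, -0.5, 0.0]
width: 0.6
```

Run:
```python
from h import *
o=st(); snap('scene','s25'); snap('wrist','w25')
i=cv2.imread('pics/s25_raw.png')[0:170,200:400]
cv2.imwrite('pics/s25c.png',cv2.resize(i,None,fx=3.5,fy=3.5,interpolation=cv2.INTER_CUBIC))
```

```text
t 71.35 ee [492.7 365.5 341.2] ori [-2.161  0.128  2.158] F [-0.3 -0.5  0. ] w 0.6 q [ 0.62  0.48  1.7  -0.    0.96  2.31]
```

View pics/s25c.png

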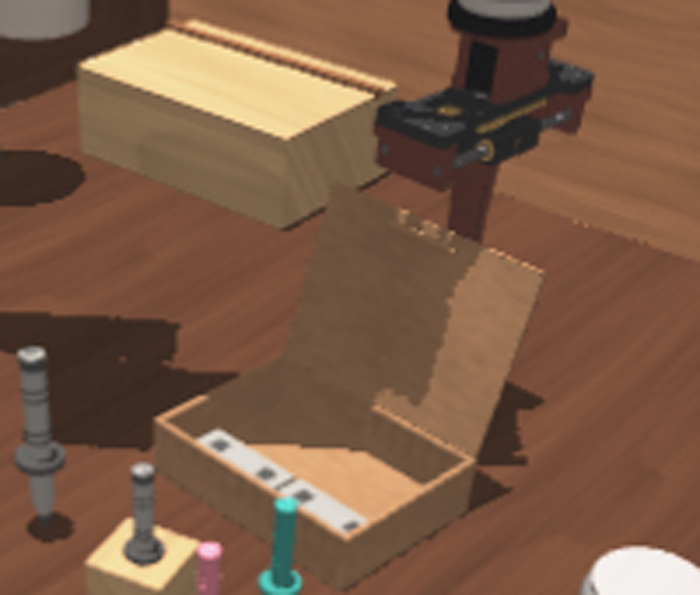

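View pics/w25.png

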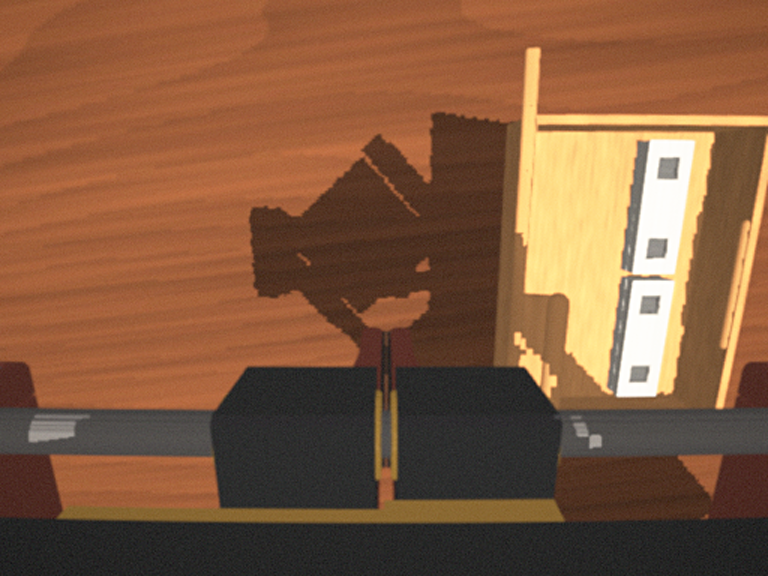

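The closed fingers stand behind the lid, with the blanks stacked in the carton. I'll push the lid towards upright.

>>> apply_moves(commands=[[[-0.002,-0.015,0.002,0],[-0.0035,-0.03,0.004,0],[-0.005,-0.042,0.006,0],[-0.0065,-0.055,0.009,0],[-0.0075,-0.065,0.011,0],[-0.0083,-0.0735,0.012,0],[-0.0083,-0.0735,0.012,0]]])

```text
t: 72.32
ee_pos: [483.7, 291.9, 351.9]
orientation: [-2.16, 0.129, 2.16]
ft_force: [-0.3, -1.5, -0.1]
width: 0.1
```

>>> apply_moves(commands=[[[-0.0015,-0.015,0.002,0],[-0.003,-0.03,0.004,0],[-0.0053,-0.047,0.004,0],[-0.0065,-0.058,0,0],[-0.0075,-0.068,-0.006,0],[-0.0085,-0.076,-0.011,0],[-0.0092,-0.081,-0.0155,0],[-0.0092,-0.081,-0.0155,0]]])

```text
t: 73.32
ee_pos: [474.3, 211.2, 335.8]
orientation: [-2.159, 0.129, 2.162]
ft_force: [-0.3, 0.7, -0.5]
width: 0.4
```

Run:
```python
from h import *
o=st(); snap('scene','s26')
i=cv2.imread('pics/s26_raw.png')[0:170,200:400]
cv2.imwrite('pics/s26c.png',cv2.resize(i,None,fx=3.5,fy=3.5,interpolation=cv2.INTER_CUBIC))
```

```text
t 73.33 ee [474.3 211.2 335.8] ori [-2.159  0.129  2.162] F [-0.3  0.7 -0.5] w 0.4 q [0.4  0.37 1.91 0.   0.86 2.09]
```

View pics/s26c.png

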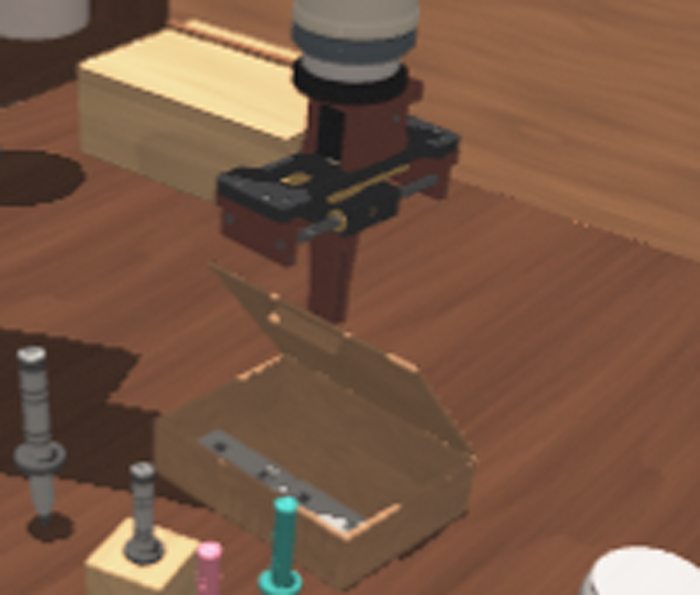

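The lid is following at about 0.9 rad, so I'll continue along the arc.

>>> apply_moves(commands=[[[-0.0012,-0.01,-0.009,0],[-0.0022,-0.019,-0.019,0],[-0.003,-0.027,-0.029,0],[-0.0038,-0.034,-0.041,0],[-0.0045,-0.039,-0.053,0],[-0.005,-0.044,-0.064,0],[-0.0053,-0.047,-0.075,0],[-0.0053,-0.047,-0.075,0]]])

```text
t: 74.38
ee_pos: [468.8, 164.2, 260.4]
orientation: [-2.159, 0.129, 2.163]
ft_force: [-0.2, -0.3, -0.3]
width: 0.2
```

Run:
```python
from h import *
o=st(); snap('scene','s27'); snap('wrist','w27')
i=cv2.imread('pics/s27_raw.png')[30:200,200:400]
cv2.imwrite('pics/s27c.png',cv2.resize(i,None,fx=3.5,fy=3.5,interpolation=cv2.INTER_CUBIC))
```

```text
t 74.38 ee [468.8 164.2 260.4] ori [-2.159  0.129  2.163] F [-0.2 -0.3 -0.3] w 0.2 q [ 0.31  0.47  2.   -0.    0.68  2.  ]
```

View pics/s27c.png

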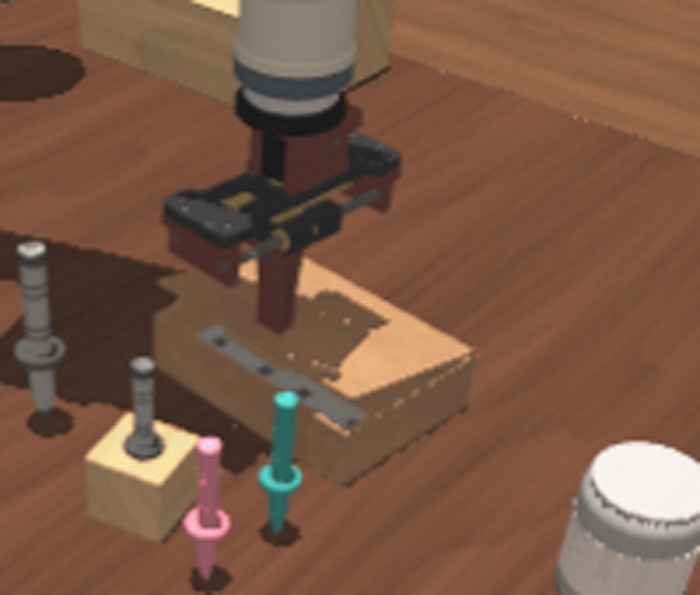

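View pics/w27.png

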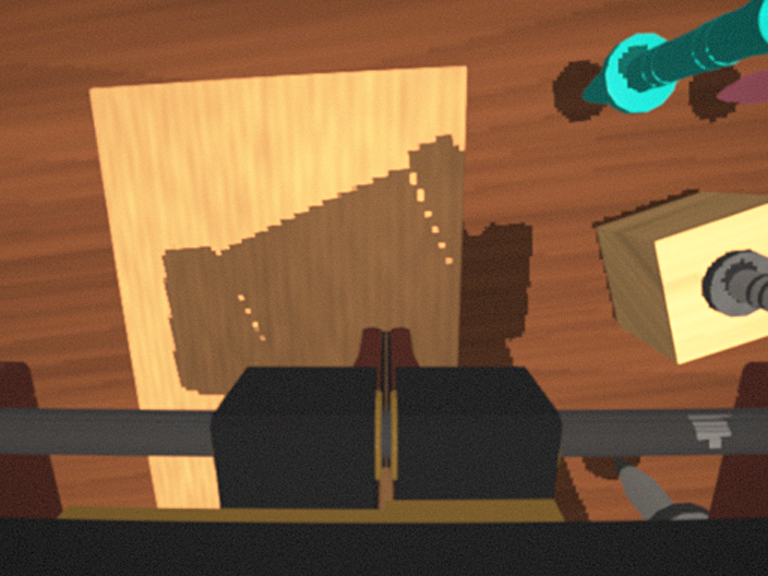

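>>> apply_moves(commands=[[[-0.0003,-0.002,-0.005,0],[-0.0004,-0.003,-0.01,0],[-0.0005,-0.004,-0.014,0],[-0.0005,-0.004,-0.014,0]]])

```text
t: 74.97
ee_pos: [468.5, 160.3, 247.0]
orientation: [-2.16, 0.128, 2.161]
ft_force: [-0.2, -0.7, -0.1]
width: -0.1
```

>>> apply_moves(commands=[[[0,0,-0.002,0],[0,0,-0.004,0],[0,0,-0.004,0]]])

```text
t: 75.35
ee_pos: [468.6, 160.2, 243.4]
orientation: [-2.16, 0.128, 2.161]
ft_force: [-0.4, -2.0, 2.6]
width: 0.3
```

>>> apply_moves(commands=[[[0,0,-0.002,0],[0,0,-0.003,0],[0,0,-0.003,0]]])

```text
t: 75.72
ee_pos: [468.7, 160.5, 240.2]
orientation: [-2.16, 0.128, 2.16]
ft_force: [-0.1, -0.3, 1.0]
width: 0.5
```

>>> apply_moves(commands=[[[0,0,-0.0015,0],[0,0,-0.0025,0],[0,0,-0.0025,0]]])

```text
t: 76.1
ee_pos: [468.7, 160.5, 237.7]
orientation: [-2.16, 0.128, 2.16]
ft_force: [-0.9, -0.2, 0.8]
width: 0.1
```

>>> apply_moves(commands=[[[0,0,-0.001,0],[0,0,-0.002,0],[0,0,-0.002,0]]])

```text
t: 76.47
ee_pos: [468.8, 160.5, 237.1]
orientation: [-2.161, 0.128, 2.16]
ft_force: [-4.7, -1.3, 16.6]
width: 0.7
```

>>> apply_moves(commands=[[[0,0,-0.001,0],[0,0,-0.0015,0],[0,0,-0.0015,0]]])

```text
t: 76.85
ee_pos: [468.8, 160.5, 236.8]
orientation: [-2.161, 0.127, 2.159]
ft_force: [-7.7, -2.7, 34.0]
width: 0.2
```

>>> apply_moves(commands=[[[0,0,0.01,0],[0,0,0.03,0],[0,0,0.07,0],[0,0,0.12,0],[0,-0.03,0.15,0],[0,-0.06,0.15,0],[0,-0.06,0.15,0]]])

```text
t: 77.72
ee_pos: [468.5, 99.3, 384.8]
orientation: [-2.16, 0.13, 2.158]
ft_force: [-0.2, 1.0, -0.0]
width: 0.8
```

Run:
```python
from h import *
o=st(); snap('scene','s28'); snap('wrist','w28'); snap('top','t28')
i=cv2.imread('pics/s28_raw.png')[30:200,200:400]
cv2.imwrite('pics/s28c.png',cv2.resize(i,None,fx=3.5,fy=3.5,interpolation=cv2.INTER_CUBIC))
for c in ('scene','top','wrist'):
  for l in ('lid_edge','lid_hinge'): print(c,l,[(np.round(d['position'],1).tolist(),round(d['conf'],2)) for d in models.place_of(c,l)[:2]])
```

```text
t 77.72 ee [468.5  99.3 384.8] ori [-2.16   0.13   2.158] F [-0.2  1.  -0. ] w 0.8 q [0.18 0.24 1.96 0.   0.94 1.88]
scene lid_edge [([468.0, 135.1, 52.8], 0.9)]
scene lid_hinge [([480.6, 281.9, 51.6], 0.97)]
top lid_edge []
top lid_hinge []
wrist lid_edge [([465.1, 132.1, 60.6], 0.63)]
wrist lid_hinge [([484.7, 281.2, 53.2], 0.94)]
```

View pics/s28c.png

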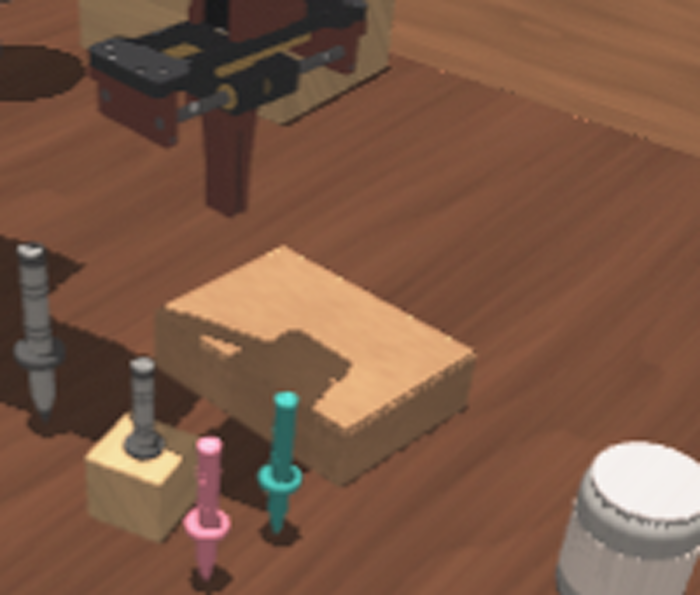

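View pics/w28.png

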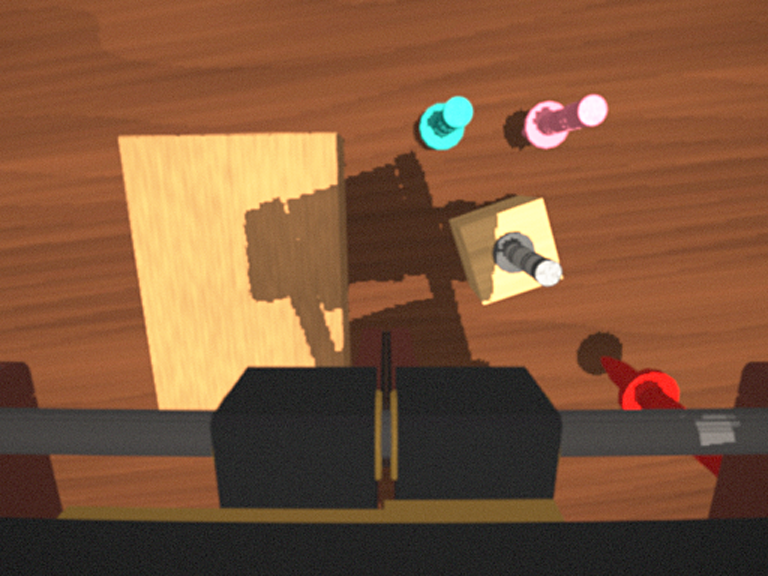

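The lid stays shut, and the punch stands in its block. I'll move clear, wait, check once more and hand in.

>>> apply_moves(commands=[[[0,-0.05,0.02,0],[0,-0.1,0.04,0],[0,-0.15,0.05,0],[0,-0.2,0.05,0],[0,-0.2,0.05,0],[0,-0.2,0.05,0],[0,-0.2,0.05,0],[0,-0.2,0.05,0]]])

```text
t: 79.18
ee_pos: [468.8, -98.5, 434.3]
orientation: [-2.161, 0.126, 2.162]
ft_force: [0.4, -0.3, 0.3]
width: 0.8
```

Run:
```python
from h import *
o=st(); snap('scene','s29')
print([(np.round(d['position'],1).tolist(),round(d['conf'],2)) for d in models.place_of('scene','lid_edge')[:2]])
print([(np.round(d['position'],1).tolist(),round(d['conf'],2)) for d in models.place_of('scene','blank1')[:3]])
```

```text
t 79.17 ee [468.8 -98.5 434.3] ori [-2.161  0.126  2.162] F [ 0.4 -0.3  0.3] w 0.8 q [-0.23  0.17  1.92  0.    1.06  1.46]
[([466.4, 134.2, 50.8], 0.79)]
[]
```

View pics/s29.png

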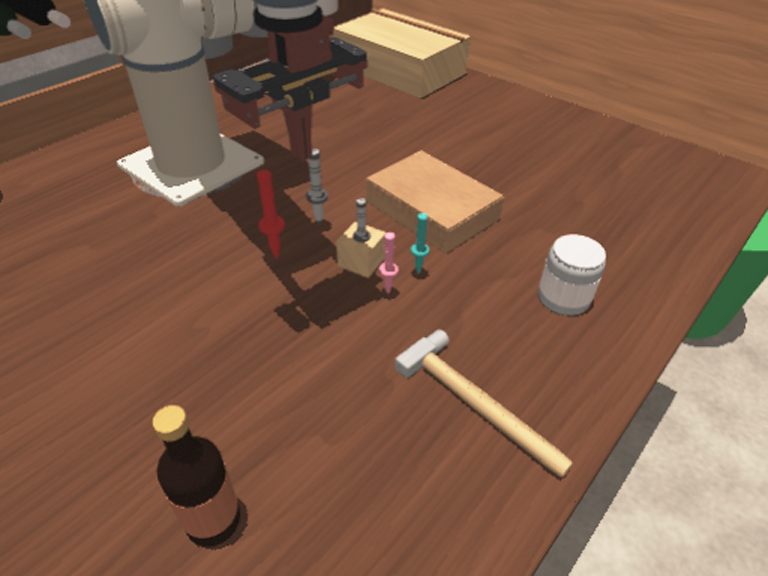

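The lid is shut at (435,195), the punch is in its block at (361,225), and the bottle, tin and hammer haven't moved.

```bash
python3 -c "
from workcell import workorder
print(workorder.close_job())"
```

```text
the job is handed in; nothing more can be done
None
```

The job is handed in at about 79 s of the 210 s allowed. All four blanks were there. I punched both spots on each, put the punch back in its block, laid the blanks in the carton and shut the lid.

**Last checks:**
- **Lid:** it held shut for over a second after release. The network put its edge at z of about 51 mm.
- **Punch and bystanders:** the punch stands in its block, and the bottle, tin and hammer look unmoved.
- **Spots:** two were confirmed directly by touching them again and finding the surface about 2.5 mm lower. The other six I judged by the same press pattern: about 18–20 N or more at the same final depth. I did not touch those again.

**What didn't go to plan:**
- My first grip on the punch closed too late and too high, so I set it back and gripped it again.
- One spot reached a reading of about 28.6 N, a little over the 25 N said to be harmless.
- At the lid's stop the fingertips pressed with about 34 N, more than the 4–10 N needed to catch the tab.
- One blank was knocked aside after it was punched, so I measured it again before picking it up.
- The blanks lie as two stacks of two, because the open lid left too little room for the gripper to lay all four side by side.

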